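# Pack the jig heads and thread into the stacking trays

### The job

Tidy the tying bench: tip the jig heads out of the sorting scoop into the base tray, every one of them, then stack the top tray on the base tray with its four corner lugs fully home in the sockets; leave the empty scoop lying flat on the bench. Stand every loose thread spool on end on the floor of the top tray, in either of its channels, before or after stacking. Leave the scissors and the jar alone.

Things in the scene. Friction and masses are not known exactly. Their poses are not given: they have to be found in the camera images.
- base_rim (a point): Base tray: grey open plastic tray fixed to the bench, 140 (x) by 200 (y) by 50 mm high, walls and floor 4 mm, one undivided bin. The point is the centre of its mouth at rim height (50 mm); z up. In each inside corner a 22 mm square post, flush with the rim, has an 18 x 18 mm socket, 12 mm deep, in its top, centred at x = +-57, y = +-87 mm.
- top_seat (a point): Top tray: loose, grey, 0.28-0.46 kg, 140 (x) by 200 (y) mm. Point: centre of the underside of its 3 mm floor, 10 mm up on four round tapered lugs (14 mm dia., 10 long, at x +-57, y +-87). Seated, either way round, it meets base_rim. Walls (3 mm) and a divider (4 mm, along y at x = 0) rise 33 mm above this point; the two channels are 64 x 194 mm.
- top_grip (a point): Middle of the top tray's carrying handle, 49 mm above top_seat, same axes: a black bar 14 mm wide (x), 116 mm long (y), 12 mm high, above the divider, on two 12 x 10 mm posts at y = +-52 mm.
- scoop_grip (a point): Grip of the sorting scoop, a loose aluminium tray like a small dustpan, 0.12-0.2 kg: floor 130 x 96 mm, 3 thick; side walls 18, back wall 22 mm high; no front wall. The grip is a black upright block at its back, 12 mm thick (x), 50 wide (y), 56 high. Point: on its middle line, 42 mm above the scoop's underside; x points to the open front, z up.
- scoop_lip (a point): Middle of the scoop's open front edge (96 mm wide), 132 mm ahead of scoop_grip along x, 3 mm above the underside; same axes. The floor's last 15 mm turns up slightly (0.1 rad).
- cement_mid (a point): Centre of a small amber jar with a black cap, 38 mm in diameter, 62 mm high, standing loose beyond the trays; a bystander.
- scissors_mid (a point): Pivot of a pair of scissors lying loose beyond the trays, about 125 mm long along x; a bystander.
- jig0_ball (a point): Centre of the ball of a bare jig head (28 g), or None if absent: an 18 mm ball with a thin hook reaching 33 mm back along -x and 12 mm to +y. At the start it lies in the scoop, ball towards the lip; it slides or rolls off once the scoop is tilted 35 to 45 degrees.
- jig1_ball (a point): Centre of the ball of a bare jig head (28 g), or None if absent: an 18 mm ball with a thin hook reaching 33 mm back along -x and 12 mm to +y. At the start it lies in the scoop, ball towards the lip; it slides or rolls off once the scoop is tilted 35 to 45 degrees.
- jig2_ball (a point): Centre of the ball of a bare jig head (28 g), or None if absent: an 18 mm ball with a thin hook reaching 33 mm back along -x and 12 mm to +y. At the start it lies in the scoop, ball towards the lip; it slides or rolls off once the scoop is tilted 35 to 45 degrees.
- jig3_ball (a point): Centre of the ball of a bare jig head (28 g), or None if absent: an 18 mm ball with a thin hook reaching 33 mm back along -x and 12 mm to +y. At the start it lies in the scoop, ball towards the lip; it slides or rolls off once the scoop is tilted 35 to 45 degrees.
- jig4_ball (a point): Centre of the ball of a bare jig head (28 g), or None if absent: an 18 mm ball with a thin hook reaching 33 mm back along -x and 12 mm to +y. At the start it lies in the scoop, ball towards the lip; it slides or rolls off once the scoop is tilted 35 to 45 degrees.
- jig5_ball (a point): Centre of the ball of a bare jig head (28 g), or None if absent: an 18 mm ball with a thin hook reaching 33 mm back along -x and 12 mm to +y. At the start it lies in the scoop, ball towards the lip; it slides or rolls off once the scoop is tilted 35 to 45 degrees.
- spool0_mid (a point): Centre of a squat thread spool (30 g), or None if absent: two flanges 40 mm in diameter, 26 mm high overall, standing on end; z along its axis. All spools are alike.
- spool1_mid (a point): Centre of a squat thread spool (30 g), or None if absent: two flanges 40 mm in diameter, 26 mm high overall, standing on end; z along its axis. All spools are alike.
- spool2_mid (a point): Centre of a squat thread spool (30 g), or None if absent: two flanges 40 mm in diameter, 26 mm high overall, standing on end; z along its axis. All spools are alike.
- spool3_mid (a point): Centre of a squat thread spool (30 g), or None if absent: two flanges 40 mm in diameter, 26 mm high overall, standing on end; z along its axis. All spools are alike.

How it is judged:
By the outcome, as a careful person would: the job done as asked, in the order asked, and still so for the second after the job is handed in, with the robot touching nothing.
Of jig0, jig1, jig2, jig3, jig4, jig5 only 3 to 6 are there at a start; the rules pass over those that are not, and their reading is None.
Of spool0, spool1, spool2, spool3 only 3 to 4 are there at a start; the rules pass over those that are not, and their reading is None.
At some moment in a run one of top_tray, spool0, spool1, spool2, spool3 may be knocked a few centimetres aside while the robot is not near it.
It also fails if it takes over 208 s, if anything falls off the work surface, if the arm or the gripper's body presses on something with over 40 N, if the wrist force passes 120 N, or if a joint passes its speed limit or range.

### The arm

A 6-joint arm with a two-finger parallel gripper is mounted at the origin on the work surface. World frame = base frame: x ahead of the robot, y to its left, z up, the work surface at z = 0. Lengths are in mm, angles in rad, forces in N, time in s.
With the tool pointing down it reaches from about 275 to 1000 mm from the base axis. Payload 8.4 kg.
Tool frame: the origin (TCP) lies midway between the tips of the shut fingers; the grasp point (between the pads) lies 19 mm behind it; z points along the fingers, y is the line along which they close (so a half turn about z gives the same grasp; the last joint's range is limited). The gripper opens to 85 mm and grips with 20 to 120 N. Pads are 22 mm wide; open, the fingers measure 114 mm over their backs; the gripper's body (76 mm by 85 mm) begins 54 mm behind the grasp point. The pads swing forward as they close: fully open they stand 13 mm farther back than shut.
Start: joints at [1.154, 0.353, 1.633, -0, 1.155, -0.002], TCP at [251.878, 572.001, 231.281] pointing down, gripper open.
Joint ranges: [-2.63, 2.63], [-0.92, 2.1], [0.06, 2.66], [-1.3, 4.44], [0, 2.69], [-3.02, 3.02]. Speed limits (rad/s): [2.22, 2.22, 2.79, 3.14, 3.14, 3.14].

### API

Orientations are given as [roll, pitch, yaw] about the fixed x, y, z axes, in that order (R = Rz(yaw) Ry(pitch) Rx(roll)).
In Python, from rig import r gives the robot as it stands.
- The arm moves only by the shell command python3 -m inch 'ROWS' [OPENING] [FORCE]. ROWS is JSON, a list that holds one entry, the list of rows, each a list of 6 numbers: the shift along the tool's x, y, z scaled (see below), then the turn, a rotation vector about the tool's x, y, z scaled (see below). In form: [[[tx, ty, tz, wx, wy, wz], ...]]. A call has 1 to 8 rows; each row is the pose to reach, as a shift and turn from the pose commanded when the call began, along the tool's axes at that moment, turning the shorter way round; what a row does not reach only later rows make up. The controller multiplies each number of a shift by 20 cm and each number of a turn by pi rad. A row lasts 1/12 s, in which the tool goes at most 41.7 mm and 7.16 degrees, less where a joint would pass 70% of its speed; a pose out of reach is approached as far as the arm can. A call with a number of a shift or a turn outside -1 to 1 is refused whole. A call with a gripper value outside its range is refused whole. OPENING is the gripper's target within -1 to 1 (fully open at 1, half-way at 0, shut at -1), set as the call begins (- or left out, the last holds). The fingers move at their own pace and stop on an object; FORCE is the grip in N (left out, the last holds). Time passes only in rows, so rows that repeat a pose let the fingers close. It gives the time, the measured TCP pose, the force, the opening and the grip force at its end, in the units of the state.
- r.sense(): the state, without advancing time (a new reading comes with each control period).
- r.grab_frame(name): name is "side" or "top" or "wrist"; returns the picture (420x560x3 uint8, red, green, blue); there is no depth.
- r.camera_info(name): a dict with "K" (3x3 intrinsics, pixels), "distortion" ([k1, k2, p1, p2, k3] as OpenCV has them; the pictures are not rectified), "rvec" (rotation vector, rad) and "tvec" (3), from world to camera coordinates, as OpenCV has them; the wrist camera has in their place "mount" (4x4, takes a point from camera to tool coordinates, whose origin is the TCP and whose axes are the flange's). Camera axes: x right, y down, z forward; pixel columns grow to the right and rows downward; lengths in mm; the calibration is good to about 2 mm. A picture is of the moment at which its call begins: read the wrist's pose just before it. camera_info takes no time and is no camera call.
- r.sign_off(): hands the job in; it is judged then, once.
The state is a dict: "clock": time; "qpos": joint angles; "qvel": joint speeds; "joint_efforts": joint torques, N m; "eef_pos": TCP position; "tcp_rot": TCP orientation; "contact_force": force on the tool from outside, world axes, zero at the start; "wrist_torque": the same for the moment, N m; "opening": opening from 0.0 (shut) to 1.0 (fully open); "grasp_force": force on a finger pad.
Only numpy, scipy, OpenCV 4.12 (cv2) and the standard library are available. Lean on these libraries where they do the work, as an engineer would, in place of code of your own. Each camera call takes 0.05 s, during which the arm holds its last target. There are 200 camera calls.

## Working session

There is one attempt and no reset: what is moved stays moved. The work goes in short steps, Python scripts to look and compute and a shell command to move; the robot and the scene stay as the last step left them, time stands still between calls to the robot, and variables do not carry over. Pictures are saved under pics/ and viewed, at most 14 in all, crops included, and the job is handed in when it is done.

```bash
ls; mkdir -p pics; python3 - <<'E'
from rig import r
import cv2
s=r.sense(); print(s)
for n in("top","side","wrist"):
    f=r.grab_frame(n); cv2.imwrite(f"pics/{n}0.png",cv2.resize(f[:,:,::-1],None,fx=1.42,fy=1.42,interpolation=cv2.INTER_CUBIC))
    print(n,r.camera_info(n))
E
```

```text
pics
{'clock': 0.0, 'qpos': array([ 1.15362731e+00,  3.53648512e-01,  1.63413857e+00, -2.76386004e-05,
        1.15522372e+00, -2.35154414e-03]), 'qvel': array([-0.00032735,  0.00183009, -0.00103189,  0.0001177 ,  0.0005433 ,
        0.00070636]), 'joint_efforts': array([-2.71899160e-03, -6.05241323e+01, -3.42074955e+01, -8.85878148e-05,
        9.03690961e-03, -1.09609380e-05]), 'eef_pos': array([251.67219632, 571.55715835, 230.55957011]), 'tcp_rot': array([-3.14017445e+00,  2.19353940e-05,  2.72678637e+00]), 'contact_force': array([-0.12744412, -0.88437887,  0.56294432]), 'wrist_torque': array([ 0.00599009, -0.00611132,  0.01101357]), 'grasp_force': 0.0, 'opening': 1.0019734026020763}
top {'K': array([[537.02919249,   0.        , 280.12745411],
       [  0.        , 537.02919249, 210.04764704],
       [  0.        ,   0.        ,   1.        ]]), 'distortion': array([-0.01974168,  0.        ,  0.        ,  0.        ,  0.        ]), 'rvec': array([ 2.13348995, -2.14429306,  0.12861164]), 'tvec': array([  14.24928114,  622.9604524 , 1133.28701806])}
side {'K': array([[481.05892909, 
[... 244 characters left out ...]
408, -0.24063823,  0.11790956]), 'tvec': array([-599.40696387,  148.6830741 , 1143.44620509])}
wrist {'K': array([[296.94496806,   0.        , 279.48174992],
       [  0.        , 296.94496806, 205.54833578],
       [  0.        ,   0.        ,   1.        ]]), 'distortion': array([-0.00902365,  0.        ,  0.        ,  0.        ,  0.        ]), 'mount': array([[-1.12097145e-03, -9.56929504e-01, -2.90318219e-01,
         7.45997579e+01],
       [ 9.99999324e-01, -9.82896715e-04, -6.21414072e-04,
         1.35907850e+00],
       [ 3.09296636e-04, -2.90318719e-01,  9.56929959e-01,
        -1.42366152e+02],
       [ 0.00000000e+00,  0.00000000e+00,  0.00000000e+00,
         1.00000000e+00]])}
```

View pics/top0.png

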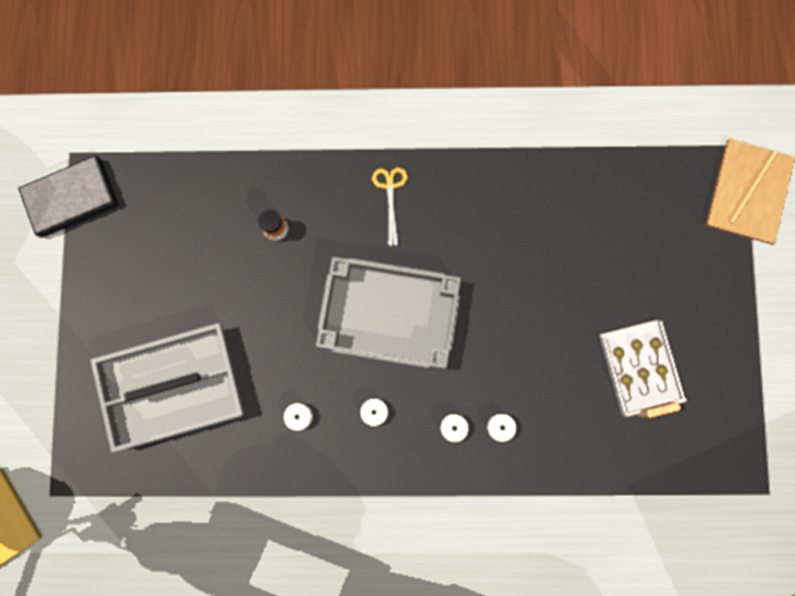

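View pics/side0.png

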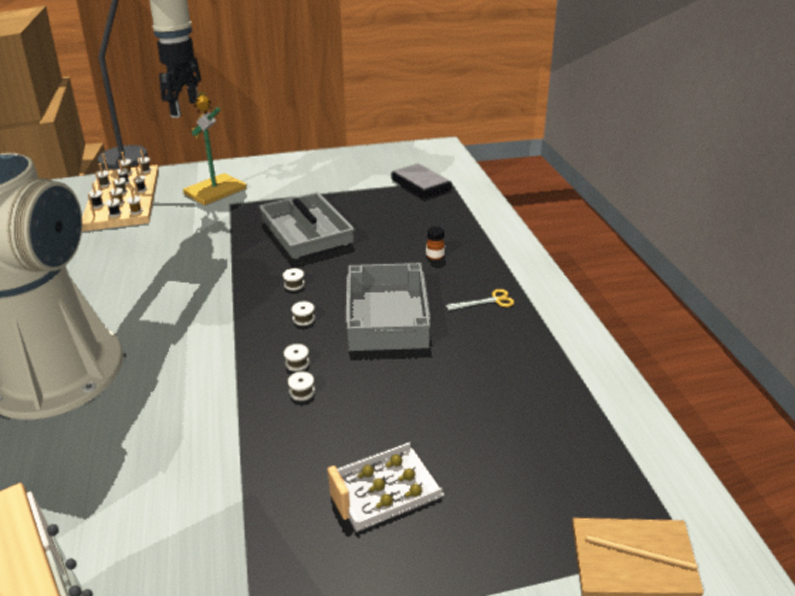

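The bench has six jigs in the scoop on the right, with its grip at about (660,411). There are four spools at (297,417), (374,412), (454,428) and (502,428). The base tray is in the middle and the top tray is on the left. I'll write helpers and get first estimates.

```bash
cat > lib.py <<'E'
import numpy as np, cv2
from scipy.spatial.transform import Rotation as R
from rig import r
def cam(n,s=None):
    c=r.camera_info(n)
    if n!="wrist": 
        Rm=cv2.Rodrigues(c["rvec"])[0]; return c["K"],c["distortion"],Rm,c["tvec"]
    s=s or r.sense(); T=np.eye(4); T[:3,:3]=R.from_euler("xyz",s["tcp_rot"]).as_matrix(); T[:3,3]=s["eef_pos"]
    M=np.linalg.inv(T@c["mount"]); return c["K"],c["distortion"],M[:3,:3],M[:3,3]
def px(C,p,z):
    "pixel(s) (native) -> world at height z"
    K,d,Rm,t=C; p=np.array(p,float).reshape(-1,1,2)
    n=cv2.undistortPoints(p,K,d)[:,0]; D=np.c_[n,np.ones(len(n))]@Rm; o=-Rm.T@t
    return o+D*((z-o[2])/D[:,2])[:,None]
def proj(C,P):
    K,d,Rm,t=C
    return cv2.projectPoints(np.array(P,float),cv2.Rodrigues(Rm)[0],t,K,d)[0][:,0]
def shot(n,name,crop=None,f=1.0):
    s=r.sense(); im=r.grab_frame(n)[:,:,::-1]
    if crop: x0,y0,x1,y1=crop; im=im[y0:y1,x0:x1]
    if f!=1: im=cv2.resize(im,None,fx=f,fy=f,interpolation=cv2.INTER_CUBIC)
    cv2.imwrite(f"pics/{name}.png",im); return s
def row(pos,closeyaw,tilt=0,tiltaxis=None,grasp=True):
    """row to bring grasp point (or TCP) to pos, tool down, tool-y along closeyaw (mod pi)"""
    s=r.sense(); R0=R.from_euler("xyz",s["tcp_rot"]); best=None
    for k in(-1,0,1,2):
        a=closeyaw+k*np.pi; Rt=R.from_matrix(np.c_[[-np.sin(a),np.cos(a),0],[np.cos(a),np.sin(a),0],[0,0,-1]])
        if tilt: Rt=R.from_rotvec(tilt*np.array(tiltaxis))*Rt
        w=(R0.inv()*Rt).as_rotvec()
        if best is None or np.linalg.norm(w)<np.linalg.norm(best[0]): best=(w,Rt)
    w,Rt=best; p=np.array(pos,float)+(19*Rt.as_matrix()[:,2] if grasp else 0)
    sh=R0.inv().apply(p-s["eef_pos"])
    print("row",np.round(np.r_[sh/200,w/np.pi],3).tolist(),"rows>=%d"%np.ceil(max(np.linalg.norm(sh)/41.7,np.degrees(np.linalg.norm(w))/7.16)))
E
python3 - <<'E'
from lib import *
C=cam("top"); f=795/560; g=lambda l,z:px(C,(np.array(l)+.5)/f-.5,z)
def sm(n,l,z): 
    q=g(l,z); print(n,q[:,:2].round(0).tolist(),"mean",q.mean(0).round(1)); return q
sm("base",[(333,257),(461,276),(449,369),(317,347)],50)
sm("top",[(91,359),(219,324),(242,416),(111,451)],43)
sm("handle",[(126,398),(199,377)],65)
sm("scoopfront",[(600,334),(660,320)],18);sm("grip",[(660,409)],56)
sm("spools",[(297,417),(374,412),(454,428),(502,428)],26)
sm("jar",[(270,220)],62)
im=cv2.imread("pics/top0.png")
raw=r.grab_frame("top")[:,:,::-1]
cv2.imwrite("pics/crop1.png",cv2.resize(raw[215:300,410:495],(600,600),interpolation=cv2.INTER_CUBIC))
row((350,-300,150),0)
print(r.sense()["qpos"])
E
```

```text
base [[688.0, 111.0], [656.0, -86.0], [514.0, -66.0], [548.0, 135.0]] mean [601.5  23.4  50. ]
top [[532.0, 486.0], [585.0, 288.0], [444.0, 249.0], [392.0, 448.0]] mean [488.1 367.9  43. ]
handle [[471.0, 420.0], [503.0, 311.0]] mean [487.  365.4  65. ]
scoopfront [[568.0, -304.0], [590.0, -398.0]] mean [ 579.2 -351.2   18. ]
grip [[452.0, -379.0]] mean [ 452.2 -379.4   56. ]
spools [[442.0, 168.0], [449.0, 49.0], [425.0, -74.0], [424.0, -147.0]] mean [435.2  -1.1  26. ]
jar [[744.0, 209.0]] mean [744.5 208.5  62. ]
row [-2.206, -3.791, 0.502, -0.0, 0.0, 0.368] rows>=22
[ 1.15359300e+00  3.53403333e-01  1.63383053e+00  1.52947928e-05
  1.15519934e+00 -2.36957734e-03]
```

View pics/crop1.png

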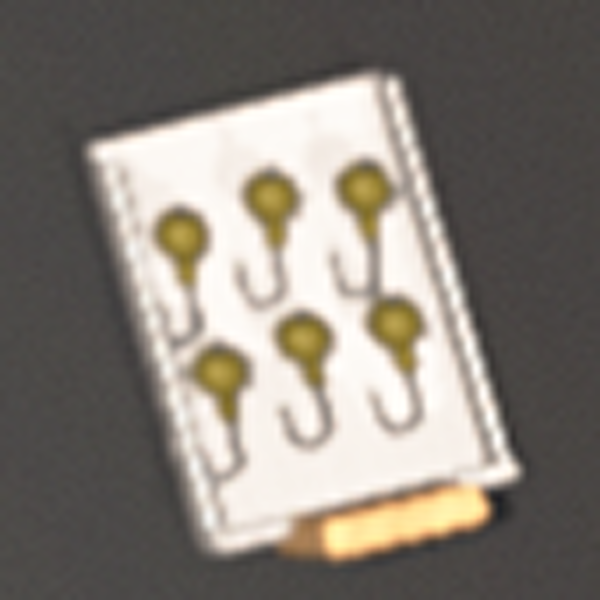

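Crop: the scoop's left wall runs from (90,147) to (205,550), and the grip's top face is centred near (408,523). Next I'll work out the approach.

```bash
python3 - <<'E'
from lib import *
C=cam("top"); f=600/85; g=lambda l,z:px(C,(np.array(l)+.5)/f-.5+np.array([410,215]),z)
for l,z in(([(205,550),(90,147)],20),([(330,540),(490,505)],56),([(90,147),(385,73)],18),([(515,470),(397,75)],10)):
    q=g(l,z);d=q[1]-q[0];print(q.round(0).tolist(),np.arctan2(d[1],d[0]))
G=g([(408,523)],56)[0];print(G)
s=r.sense();Rt=R.from_euler("xyz",s["tcp_rot"]);print(Rt.inv().apply(np.array([G[0],G[1],180])-s["eef_pos"])/200)
E
```

```text
[[443.0, -334.0, 20.0], [568.0, -303.0, 20.0]] 0.23915951813516648
[[446.0, -361.0, 56.0], [456.0, -410.0, 56.0]] -1.3644906344508776
[[568.0, -303.0, 18.0], [591.0, -397.0, 18.0]] -1.3318530527418468
[[467.0, -434.0, 10.0], [591.0, -403.0, 10.0]] 0.24046479233326723
[ 450.70570474 -384.88423317   56.        ]
[-2.83815724 -3.9763113   0.25751949]
```

```bash

python3 -m inch '[[[-0.57,-0.8,0.04,0,0,0],[-0.57,-0.8,0.04,0,0,0],[-0.57,-0.8,0.04,0,0,0],[-0.57,-0.8,0.04,0,0,0],[-0.57,-0.8,0.04,0,0,0]]]' 0 60
python3 -m inch '[[[-0.57,-0.8,0.04,0,0,0],[-0.57,-0.8,0.04,0,0,0],[-0.57,-0.8,0.04,0,0,0],[-0.57,-0.8,0.04,0,0,0],[-0.57,-0.8,0.04,0,0,0]]]'
python3 -m inch '[[[-0.57,-0.8,0.04,0,0,0],[-0.57,-0.8,0.04,0,0,0],[-0.57,-0.8,0.04,0,0,0],[-0.57,-0.8,0.04,0,0,0],[-0.57,-0.8,0.04,0,0,0]]]'
python3 -m inch '[[[-0.57,-0.8,0.04,0,0,0],[-0.57,-0.8,0.04,0,0,0],[-0.57,-0.8,0.04,0,0,0],[-0.57,-0.8,0.04,0,0,0],[-0.57,-0.8,0.04,0,0,0]]]'
python3 -m inch '[[[-0.57,-0.8,0.04,0,0,0],[-0.57,-0.8,0.04,0,0,0],[-0.57,-0.8,0.04,0,0,0],[-0.57,-0.8,0.04,0,0,0],[-0.57,-0.8,0.04,0,0,0],[-0.57,-0.8,0.04,0,0,0]]]'
python3 - <<'E'
from lib import *
print(r.sense()["qpos"]); row((451,-382,130),0.235)
E
```

```text
clock: 0.62
eef_pos: [291.4, 376.4, 222.8]
tcp_rot: [-3.14, 0.0, 2.727]
contact_force: [0.9, 0.4, 0.0]
opening: 0.498
grasp_force: 0.0
clock: 1.03
eef_pos: [331.2, 184.5, 215.1]
tcp_rot: [-3.141, 0.0, 2.727]
contact_force: [-0.2, 0.3, 0.5]
opening: 0.502
grasp_force: 0.0
clock: 1.45
eef_pos: [371.5, -7.9, 207.4]
tcp_rot: [-3.141, 0.001, 2.726]
contact_force: [-0.1, 0.6, 0.4]
opening: 0.501
grasp_force: 0.0
clock: 1.87
eef_pos: [411.6, -200.8, 199.3]
tcp_rot: [-3.141, 0.001, 2.726]
contact_force: [1.1, -0.2, -0.5]
opening: 0.497
grasp_force: 0.0
clock: 2.37
eef_pos: [452.0, -395.3, 190.9]
tcp_rot: [-3.14, 0.002, 2.724]
contact_force: [-0.3, 0.1, 0.7]
opening: 0.499
grasp_force: 0.0
[-7.20401853e-01  3.54651705e-01  1.72803975e+00 -1.22899974e-03
  1.05622786e+00 -1.87318692e+00]
row [0.033, 0.059, 0.399, -0.0, 0.001, 0.292] rows>=8
```

```bash

python3 -m inch '[[[0.033,0.059,0.35,0,0,0.292],[0.033,0.059,0.35,0,0,0.292],[0.033,0.059,0.35,0,0,0.292],[0.033,0.059,0.35,0,0,0.292],[0.033,0.059,0.35,0,0,0.292],[0.033,0.059,0.35,0,0,0.292],[0.033,0.059,0.35,0,0,0.292],[0.033,0.059,0.35,0,0,0.292]]]' 0
python3 -m inch '[[[0,0,0,0,0,0],[0,0,0,0,0,0]]]'
python3 - <<'E'
from lib import *
print(r.sense()["qpos"]); shot("wrist","w1",f=1.42); row((451,-382,46),0.235)
E
```

```text
clock: 3.03
eef_pos: [449.7, -375.8, 121.2]
tcp_rot: [-3.141, -0.001, 1.802]
contact_force: [0.7, 0.2, 1.4]
opening: 0.499
grasp_force: 0.0
clock: 3.2
eef_pos: [449.7, -376.0, 121.2]
tcp_rot: [-3.141, -0.0, 1.812]
contact_force: [0.4, 0.6, 0.1]
opening: 0.502
grasp_force: 0.0
[-6.98942437e-01  4.19430317e-01  1.81036310e+00  5.10586957e-05
  9.12145897e-01 -9.39709929e-01]
row [-0.03, -0.001, 0.471, -0.0, -0.0, 0.002] rows>=3
```

View pics/w1.png

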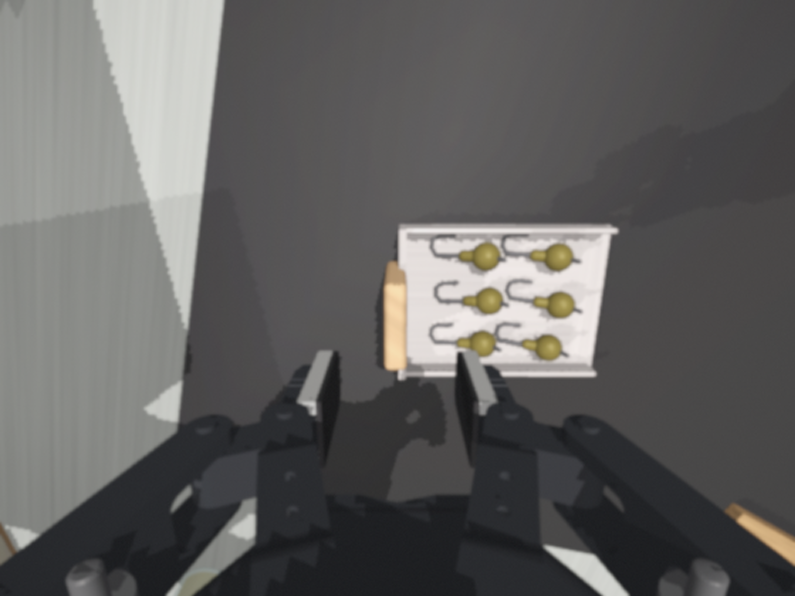

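```bash
python3 - <<'E'
from lib import *
C=cam("wrist"); f=1.42; g=lambda l,z:px(C,(np.array(l)+.5)/f-.5,z)
print(g([(398,264),(395,368),(397,316)],56).round(1)); print(g([(617,230),(596,374)],18).round(1),g([(611,238),(593,366)],5).round(1))
p=g([(397,316)],56)[0]; print(p); row((p[0],p[1],44),0.235)
E
```

```text
[[ 444.  -349.5   56. ]
 [ 456.2 -406.2   56. ]
 [ 450.1 -376.7   56. ]]
[[ 565.5 -307.8   18. ]
 [ 588.2 -398.4   18. ]] [[ 570.8 -313.6    5. ]
 [ 592.2 -398.3    5. ]]
[ 450.133772   -376.67408546   56.        ]
row [-0.003, 0.001, 0.481, -0.0, -0.0, 0.002] rows>=3
```

```bash

python3 -m inch '[[[-0.018,0.003,0.25,0,0,0.002],[-0.018,0.003,0.35,0,0,0.002],[-0.018,0.003,0.45,0,0,0.002],[-0.018,0.003,0.478,0,0,0.002],[-0.018,0.003,0.478,0,0,0.002]]]' 0
python3 -m inch '[[[0,0,0,0,0,0],[0,0,0,0,0,0],[0,0,0,0,0,0],[0,0,0,0,0,0],[0,0,0,0,0,0],[0,0,0,0,0,0]]]' -1 80
python3 -m inch '[[[0,0,-0.02,0,0,0],[0,0,-0.05,0,0,0],[0,0,-0.1,0,0,0],[0,0,-0.2,0,0,0],[0,0,-0.3,0,0,0],[0,0,-0.4,0,0,0],[0,0,-0.4,0,0,0],[0,0,-0.4,0,0,0]]]'
python3 - <<'E'
from lib import *
print(r.sense()["qpos"]); shot("wrist","w2",f=1.42)
E
```

```text
clock: 3.67
eef_pos: [450.3, -378.9, 24.2]
tcp_rot: [-3.14, -0.003, 1.804]
contact_force: [0.5, 0.1, -0.0]
opening: 0.5
grasp_force: 0.0
clock: 4.17
eef_pos: [452.1, -380.6, 27.5]
tcp_rot: [3.14, 0.002, 1.804]
contact_force: [-1.1, 0.1, 7.1]
opening: 0.124
grasp_force: 79.0
clock: 4.83
eef_pos: [452.0, -380.3, 107.1]
tcp_rot: [3.14, 0.002, 1.803]
contact_force: [-0.7, -0.6, -3.8]
opening: 0.125
grasp_force: 78.3
[-7.02080945e-01  4.42670301e-01  1.81158668e+00 -6.15588283e-06
  8.84421516e-01 -9.34437160e-01]
```

View pics/w2.png

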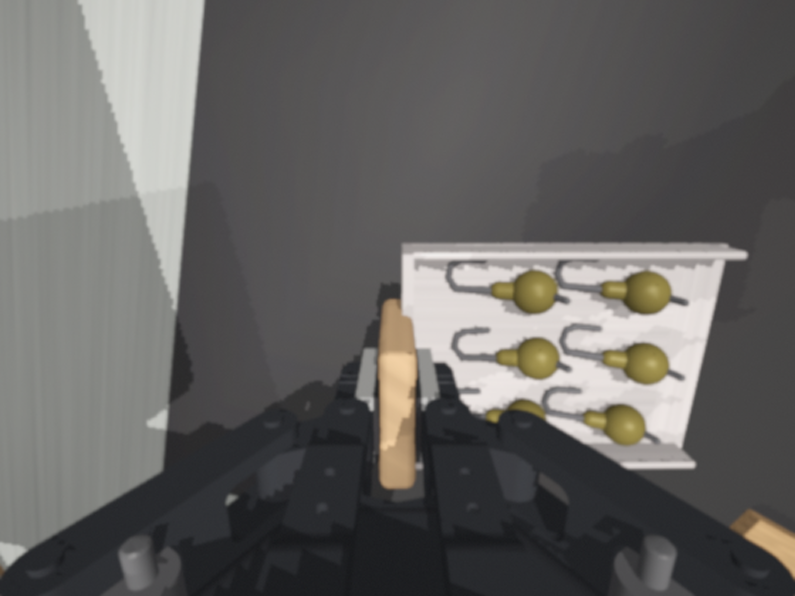

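The grip is held at its middle and the scoop is level with all six jigs in it. I'll carry it toward the tray.

```bash

python3 -m inch '[[[0.04,0.007,0,0,0,0],[0.14,0.026,-0.02,0,0,0],[0.28,0.053,-0.05,0,0,0],[0.42,0.08,-0.05,0,0,0],[0.56,0.106,-0.05,0,0,0],[0.7,0.132,-0.05,0,0,0],[0.84,0.16,-0.05,0,0,0],[0.98,0.185,-0.05,0,0,0]]]' - 100
python3 -m inch '[[[0.14,0.026,0,0,0,0],[0.28,0.053,0,0,0,0],[0.42,0.08,0,0,0,0],[0.56,0.106,0,0,0,0],[0.7,0.132,0,0,0,0],[0.84,0.16,0,0,0,0],[0.96,0.18,0,0,0,0],[1,0.188,0,0,0,0]]]'
python3 - <<'E'
from lib import *
s=r.sense();print(s["eef_pos"],s["tcp_rot"])
L=np.array([562,29.8,85]);h=np.array([np.cos(-.16),np.sin(-.16),0]);ax=[np.sin(.16),np.cos(.16),0]
row(L-132*h+[0,0,42],-.16)
E
```

```text
clock: 5.55
eef_pos: [440.7, -178.4, 114.5]
tcp_rot: [-3.14, -0.002, 1.803]
contact_force: [0.1, -0.3, -3.3]
opening: 0.123
grasp_force: 99.1
clock: 6.22
eef_pos: [430.8, 25.5, 114.6]
tcp_rot: [-3.139, -0.001, 1.805]
contact_force: [-0.1, -0.7, -2.8]
opening: 0.126
grasp_force: 99.1
[430.84644801  25.4518311  114.64120087] [-3.13909152e+00 -1.24167360e-03  1.80467260e+00]
row [0.122, 0.034, 0.033, -0.001, -0.0, 0.125] rows>=4
```

```bash

python3 -m inch '[[[0.03,0.008,0.01,0,0,0.03],[0.06,0.016,0.02,0,0,0.06],[0.09,0.025,0.03,0,0,0.09],[0.115,0.032,0.033,0,0,0.115],[0.122,0.034,0.033,0,0,0.125],[0.122,0.034,0.033,0,0,0.125],[0.122,0.034,0.033,0,0,0.125]]]'
python3 - <<'E'
from lib import *
s=r.sense();print(s["eef_pos"],s["tcp_rot"],s["qpos"])
h=np.array([np.cos(-.16),np.sin(-.16),0]);ax=np.array([np.sin(.16),np.cos(.16),0])
for d,z in((0,85),(15,80),(25,75),(35,68),(45,62),(55,60),(62,60)):
    t=np.radians(d);L=np.array([562,29.8,z]);Q=R.from_rotvec(t*ax)
    print(d,end=" ");row(L+Q.apply(-132*h+[0,0,42]),-.16,t,ax)
E
```

```text
clock: 6.8
eef_pos: [432.9, 47.9, 108.5]
tcp_rot: [-3.14, 0.0, 1.412]
contact_force: [0.9, 0.2, -3.4]
opening: 0.122
grasp_force: 99.1
[432.9277328   47.90426207 108.45479938] [-3.14012453e+00  4.69087392e-04  1.41201968e+00] [ 1.06812729e-01  2.36901475e-01  2.13300925e+00 -9.63433339e-05
  7.73221700e-01  2.65658723e-01]
0 row [0.013, -0.008, 0.002, -0.0, 0.0, 0.0] rows>=1
15 row [0.013, 0.044, -0.14, 0.083, 0.0, 0.0] rows>=3
25 row [0.013, 0.102, -0.216, 0.138, 0.0, 0.0] rows>=4
35 row [0.013, 0.176, -0.271, 0.194, 0.0, 0.0] rows>=5
45 row [0.013, 0.266, -0.316, 0.25, 0.0, 0.0] rows>=7
55 row [0.013, 0.367, -0.365, 0.305, 0.0, 0.0] rows>=8
62 row [0.013, 0.443, -0.395, 0.344, 0.0, 0.0] rows>=9
```

```bash

python3 -m inch '[[[0.007,0.015,-0.07,0.04,0,0],[0.013,0.044,-0.14,0.083,0,0],[0.013,0.07,-0.18,0.11,0,0],[0.013,0.102,-0.216,0.138,0,0],[0.013,0.138,-0.244,0.166,0,0],[0.013,0.176,-0.271,0.194,0,0],[0.013,0.176,-0.271,0.194,0,0],[0.013,0.176,-0.271,0.194,0,0]]]'
python3 - <<'E'
from lib import *
s=r.sense();print(s["eef_pos"],s["tcp_rot"],s["qpos"])
h=np.array([np.cos(-.16),np.sin(-.16),0]);ax=np.array([np.sin(.16),np.cos(.16),0])
for d,z in((35,68),(40,66),(45,64),(50,62),(55,60),(60,60),(65,60)):
    t=np.radians(d);L=np.array([562,29.8,z]);Q=R.from_rotvec(t*ax)
    print(d,end=" ");row(L+Q.apply(-132*h+[0,0,42]),-.16,t,ax)
E
```

```text
clock: 7.47
eef_pos: [469.5, 44.5, 161.8]
tcp_rot: [-2.532, -0.0, 1.41]
contact_force: [-0.2, -0.5, -1.8]
opening: 0.114
grasp_force: 99.5
[469.50033403  44.47129423 161.84337245] [-2.53216910e+00 -3.48522818e-04  1.41037626e+00] [0.01740252 0.54814382 1.64592118 0.10172867 1.54958016 0.14395325]
35 row [0.001, -0.007, 0.001, 0.0, -0.0, -0.0] rows>=1
40 row [0.001, 0.011, -0.048, 0.028, -0.0, -0.0] rows>=1
45 row [0.001, 0.034, -0.096, 0.056, -0.0, -0.0] rows>=2
50 row [0.001, 0.062, -0.141, 0.084, -0.0, -0.0] rows>=3
55 row [0.001, 0.095, -0.185, 0.112, -0.0, -0.0] rows>=3
60 row [0.001, 0.126, -0.234, 0.139, -0.0, -0.0] rows>=4
65 row [0.001, 0.162, -0.281, 0.167, -0.0, -0.0] rows>=5
```

```bash

python3 -m inch '[[[0,0.005,-0.024,0.014,0,0],[0,0.011,-0.048,0.028,0,0],[0,0.022,-0.072,0.042,0,0],[0,0.034,-0.096,0.056,0,0],[0,0.034,-0.096,0.056,0,0],[0,0.062,-0.141,0.084,0,0],[0,0.095,-0.185,0.112,0,0],[0,0.095,-0.185,0.112,0,0]]]'
python3 -m inch '[[[0,0,0,0,0,0],[0,0,0,0,0,0],[0,0,0,0,0,0],[0,0,0,0,0,0]]]'
python3 - <<'E'
from lib import *
s=r.sense();print(s["eef_pos"],s["tcp_rot"],s["qpos"])
shot("side","s2",crop=(200,120,400,270),f=4); shot("top","t2",crop=(180,140,360,280),f=4)
E
```

```text
clock: 8.13
eef_pos: [505.3, 38.9, 180.6]
tcp_rot: [-2.176, 0.0, 1.41]
contact_force: [-0.9, 0.3, -2.0]
opening: 0.119
grasp_force: 99.5
clock: 8.47
eef_pos: [504.7, 39.3, 183.7]
tcp_rot: [-2.183, -0.0, 1.411]
contact_force: [0.3, 0.4, -1.2]
opening: 0.12
grasp_force: 99.5
[504.74833517  39.30743165 183.74170076] [-2.18291046e+00 -2.59355718e-04  1.41073808e+00] [-0.00888422  0.77801553  1.3680288   0.13300967  1.94577926  0.13606493]
```

View pics/s2.png

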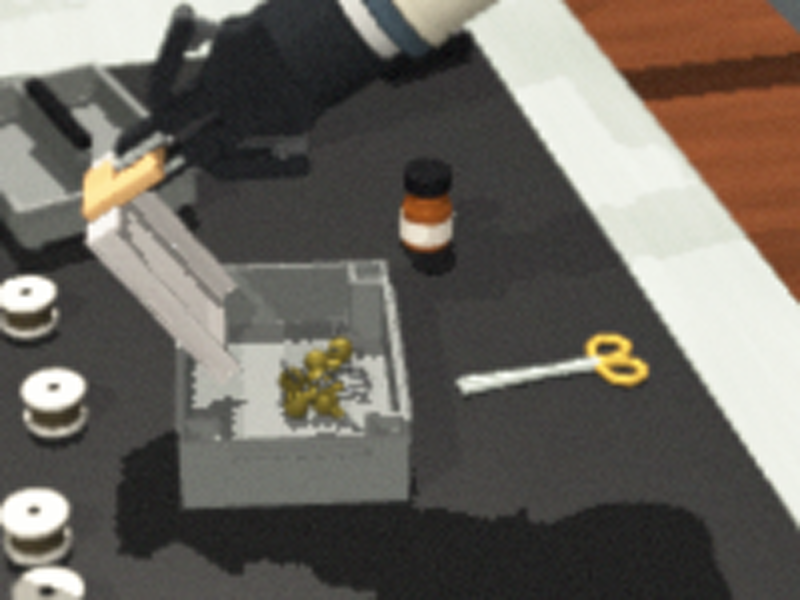

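The jigs lie in the base tray around (315,380) and the scoop looks empty. I'll raise it, level it and carry it back.

```bash
python3 - <<'E'
from lib import *
ax=np.array([np.sin(.16),np.cos(.16),0])
row((512,37,265),-.16,np.radians(57),ax)
row((450,0,240),-.05)
E
```

```text
row [-0.006, -0.316, -0.169, 0.011, -0.0, 0.0] rows>=2
row [-0.238, -0.291, 0.089, -0.305, -0.017, -0.032] rows>=8
```

```bash

python3 -m inch '[[[-0.006,-0.1,-0.05,0.03,0,0],[-0.006,-0.2,-0.1,0.03,0,0],[-0.006,-0.316,-0.169,0.0,0,0],[-0.006,-0.316,-0.169,0,0,0]]]'
python3 - <<'E'
from lib import *
row((450,-30,240),-.05)
E
```

```text
clock: 8.9
eef_pos: [498.0, 39.5, 259.6]
tcp_rot: [-2.192, -0.002, 1.411]
contact_force: [2.6, -1.0, -0.4]
opening: 0.122
grasp_force: 99.5
row [-0.382, 0.051, 0.259, -0.302, -0.017, -0.032] rows>=8
```

```bash

python3 -m inch '[[[-0.382,0.051,0.259,-0.302,-0.017,-0.032],[-0.382,0.051,0.259,-0.302,-0.017,-0.032],[-0.382,0.051,0.259,-0.302,-0.017,-0.032],[-0.382,0.051,0.259,-0.302,-0.017,-0.032],[-0.382,0.051,0.259,-0.302,-0.017,-0.032],[-0.382,0.051,0.259,-0.302,-0.017,-0.032],[-0.382,0.051,0.259,-0.302,-0.017,-0.032],[-0.382,0.051,0.259,-0.302,-0.017,-0.032]]]'
python3 -m inch '[[[0,0,0,0,0,0],[0,0,0,0,0,0],[0,0,0,0,0,0],[0,0,0,0,0,0]]]'
python3 - <<'E'
from lib import *
s=r.sense();print(s["eef_pos"],s["qpos"],s["contact_force"])
row((450,-370,120),.1)
f=np.vstack([cv2.resize(r.grab_frame("wrist"),(397,298)),cv2.resize(r.grab_frame("top")[140:280,180:367],(397,298))])
cv2.imwrite("pics/c3.png",f[:,:,::-1])
E
```

```text
clock: 9.57
eef_pos: [447.3, -30.1, 217.3]
tcp_rot: [-3.138, 0.001, 1.521]
contact_force: [0.1, 0.4, -0.8]
opening: 0.12
grasp_force: 99.3
clock: 9.9
eef_pos: [449.1, -30.3, 215.9]
tcp_rot: [-3.129, 0.0, 1.52]
contact_force: [-0.8, -0.3, -1.9]
opening: 0.123
grasp_force: 99.4
[449.09401721 -30.30598729 215.94258999] [-7.04188122e-02  1.01910511e-01  1.99933830e+00 -4.44340764e-04
  1.05335198e+00 -1.93180568e-02] [-0.84269896 -0.25680493 -1.89393209]
row [-1.696, 0.098, 0.574, -0.004, -0.0, -0.048] rows>=9
```

View pics/c3.png

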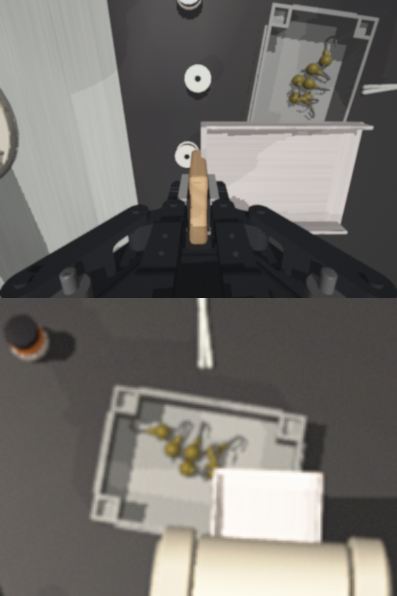

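The scoop is empty, and the jigs all lie in the tray with the sockets clear.

```bash

python3 -m inch '[[[-0.1,0.006,0.03,0,0,0],[-0.3,0.017,0.1,0,0,-0.02],[-0.5,0.03,0.2,0,0,-0.048],[-0.7,0.04,0.3,0,0,-0.048],[-0.9,0.055,0.35,0,0,-0.048],[-0.96,0.055,0.35,0,0,-0.048],[-0.96,0.055,0.35,0,0,-0.048]]]'
python3 - <<'E'
from lib import *
row((450,-370,70),.1)
E
```

```text
clock: 10.58
eef_pos: [448.6, -226.2, 144.1]
tcp_rot: [-3.128, -0.002, 1.668]
contact_force: [0.5, -0.7, -1.5]
opening: 0.12
grasp_force: 99.4
row [-0.717, -0.056, 0.465, -0.004, -0.001, -0.001] rows>=5
```

```bash

python3 -m inch '[[[-0.2,-0.01,0.1,0,0,0],[-0.4,-0.03,0.2,-0.002,0,0],[-0.6,-0.056,0.4,-0.004,0,0],[-0.717,-0.056,0.465,-0.004,0,0],[-0.717,-0.056,0.465,-0.004,0,0],[-0.717,-0.056,0.465,-0.004,0,0]]]'
python3 -m inch '[[[0,0,0.04,0,0,0],[0,0,0.08,0,0,0],[0,0,0.1,0,0,0],[0,0,0.115,0,0,0],[0,0,0.115,0,0,0],[0,0,0.115,0,0,0]]]'
python3 - <<'E'
from lib import *
s=shot("side","s4",crop=(200,290,340,395),f=5); print(s["eef_pos"],s["contact_force"],s["wrist_torque"])
E
```

```text
clock: 11.08
eef_pos: [450.0, -367.1, 50.2]
tcp_rot: [-3.14, -0.004, 1.668]
contact_force: [-0.2, 0.2, -1.6]
opening: 0.124
grasp_force: 99.4
clock: 11.58
eef_pos: [451.1, -365.8, 30.1]
tcp_rot: [3.14, -0.001, 1.672]
contact_force: [0.6, -1.0, -1.1]
opening: 0.121
grasp_force: 99.5
[ 451.06371101 -365.80334179   30.05341456] [ 0.63427138 -1.01023616 -1.06428172] [ 0.02718151  0.08784998 -0.0373991 ]
```

View pics/s4.png

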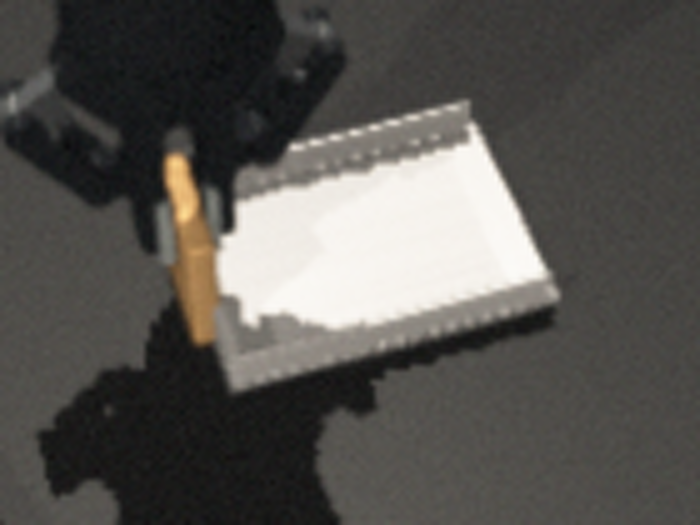

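The scoop is level just above the bench, so I'll lower the last few millimetres, release and back off.

```bash

python3 -m inch '[[[0,0,0.008,0,0,0],[0,0,0.016,0,0,0],[0,0,0.02,0,0,0],[0,0,0.02,0,0,0]]]'
python3 -m inch '[[[0,0,0,0,0,0],[0,0,0,0,0,0],[0,0,0,0,0,0],[0,0,0,0,0,0],[0,0,0,0,0,0]]]' -0.1
python3 -m inch '[[[0,0,-0.1,0,0,0],[0,0,-0.3,0,0,0],[0,0,-0.5,0,0,0],[0,0,-0.7,0,0,0],[0,0,-0.8,0,0,0],[0,0,-0.8,0,0,0]]]'
python3 - <<'E'
from lib import *
shot("wrist","w5"); s=shot("top","t5",f=1.42);print(s["qpos"])
row((450,-170,210),1.3)
E
```

```text
clock: 11.97
eef_pos: [451.2, -366.4, 27.5]
tcp_rot: [3.14, -0.001, 1.671]
contact_force: [-3.8, 5.3, 18.3]
opening: 0.122
grasp_force: 102.6
clock: 12.38
eef_pos: [450.8, -366.3, 25.6]
tcp_rot: [3.141, -0.002, 1.671]
contact_force: [-0.5, 0.1, -0.4]
opening: 0.455
grasp_force: 0.0
clock: 12.88
eef_pos: [453.0, -368.5, 191.2]
tcp_rot: [3.134, 0.005, 1.671]
contact_force: [-0.5, -0.4, 0.2]
opening: 0.446
grasp_force: 0.0
[-0.68646415  0.32983635  1.77105413  0.00212351  1.0358276  -0.78760244]
row [0.979, 0.094, -0.023, 0.001, 0.0, -0.382] rows>=10
```

View pics/t5.png

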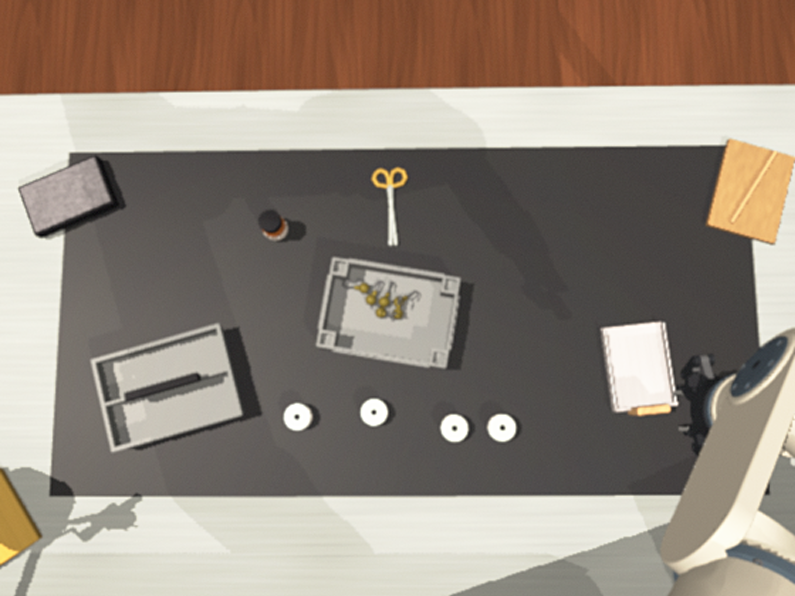

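The scoop is flat on the bench and everything else is where it was. Next I'll move over the top tray's handle.

```bash

python3 -m inch '[[[0.2,0.03,0,0,0,0],[0.4,0.06,0,0,0,0],[0.6,0.09,0,0,0,0],[0.8,0.12,0,0,0,0],[0.95,0.14,0,0,0,0]]]' 0
python3 -m inch '[[[0.2,0.03,0,0,0,0],[0.4,0.06,0,0,0,0],[0.6,0.09,0,0,0,0],[0.8,0.12,0,0,0,0],[0.95,0.14,0,0,0,0]]]'
python3 -m inch '[[[0.2,0.03,0,0,0,0],[0.4,0.06,0,0,0,0],[0.6,0.09,0,0,0,0],[0.8,0.12,0,0,0,0],[0.95,0.14,0,0,0,0]]]'
python3 -m inch '[[[0.2,0.03,0,0,0,-0.054],[0.4,0.06,0,0,0,-0.054],[0.6,0.09,0,0,0,-0.054],[0.78,0.12,0,0,0,-0.054],[0.78,0.12,0,0,0,-0.054],[0.78,0.12,0,0,0,-0.054]]]'
python3 - <<'E'
from lib import *
s=shot("wrist","w6",f=1.42); print(s["eef_pos"],s["tcp_rot"],s["qpos"])
C=cam("wrist",s)
E
```

```text
clock: 13.4
eef_pos: [457.8, -171.7, 184.0]
tcp_rot: [-3.139, -0.004, 1.671]
contact_force: [0.5, -0.3, -0.7]
opening: 0.502
grasp_force: 0.0
clock: 13.82
eef_pos: [466.9, 19.8, 184.6]
tcp_rot: [-3.14, -0.002, 1.671]
contact_force: [0.8, -1.1, 0.4]
opening: 0.503
grasp_force: 0.0
clock: 14.23
eef_pos: [476.1, 211.6, 184.8]
tcp_rot: [-3.14, -0.001, 1.672]
contact_force: [0.7, -1.0, -0.3]
opening: 0.501
grasp_force: 0.0
clock: 14.73
eef_pos: [484.3, 367.7, 184.4]
tcp_rot: [-3.14, 0.0, 1.843]
contact_force: [-0.2, -0.7, 0.3]
opening: 0.499
grasp_force: 0.0
[484.34355528 367.70182902 184.39618295] [-3.13963390e+00  4.07793872e-06  1.84329158e+00] [6.46479894e-01 3.75184880e-01 1.71339294e+00 8.18315850e-04
 1.05483982e+00 3.73580261e-01]
```

View pics/w6.png

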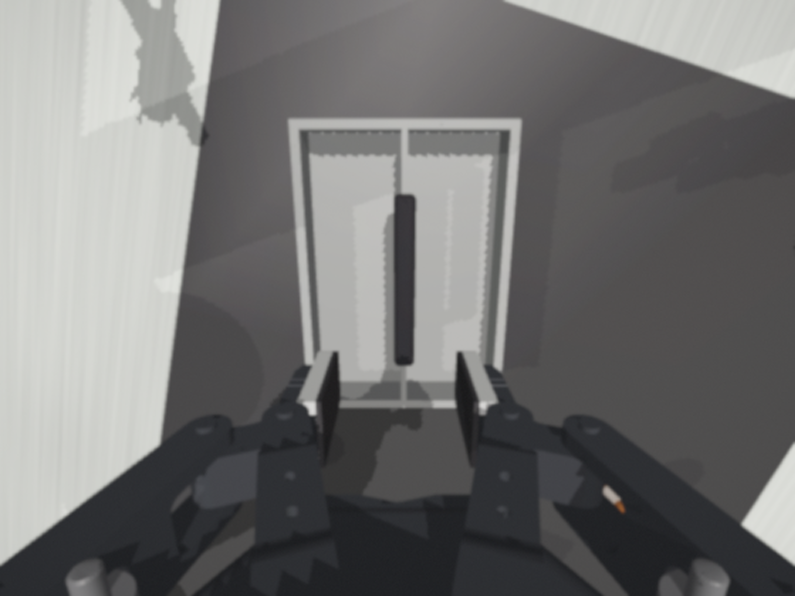

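Handle ends are at (404,195) and (404,364), aligned with the tool. The far rim corners are at (289,120) and (521,120).

```bash
python3 - <<'E'
from lib import *
C=cam("wrist"); f=1.42; g=lambda l,z:px(C,(np.array(l)+.5)/f-.5,z)
h=g([(404,195),(404,364)],65);print(h.round(1),h.mean(0)); d=h[0]-h[1];print(np.linalg.norm(d)); a=np.arctan2(-d[0],d[1]);print("yaw",a)
q=g([(289,118),(521,118)],43);e=q[1]-q[0];print(q.round(1),np.linalg.norm(e),np.arctan2(e[1],e[0]))
print("ctr from rim",q.mean(0)-100*d/np.linalg.norm(d))
p=h.mean(0);row((p[0],p[1],59),a)
E
```

```text
[[473.  422.7  65. ]
 [503.7 313.8  65. ]] [488.3478647 368.2781901  65.       ]
113.10564178666823
yaw 0.2748910944557273
[[391.4 447.5  43. ]
 [531.4 486.3  43. ]] 145.33243662800342 0.26991274014531613
ctr from rim [488.55267488 370.67153903  43.        ]
row [0.005, 0.024, 0.723, -0.001, 0.0, -0.001] rows>=4
```

```bash

python3 -m inch '[[[0.005,0.024,0.2,0,0,-0.001],[0.006,0.024,0.4,0,0,-0.001],[0.006,0.024,0.6,0,0,-0.001],[0.006,0.024,0.7,0,0,-0.001],[0.006,0.024,0.722,0,0,-0.001],[0.006,0.024,0.722,0,0,-0.001]]]'
python3 -m inch '[[[0,0,0,0,0,0],[0,0,0,0,0,0],[0,0,0,0,0,0],[0,0,0,0,0,0],[0,0,0,0,0,0],[0,0,0,0,0,0]]]' -1 110
python3 -m inch '[[[0,0,-0.02,0,0,0],[0,0,-0.06,0,0,0],[0,0,-0.15,0,0,0],[0,0,-0.25,0,0,0],[0,0,-0.35,0,0,0],[0,0,-0.45,0,0,0],[0,0,-0.5,0,0,0],[0,0,-0.5,0,0,0]]]'
python3 - <<'E'
from lib import *
s=r.sense();print(s["wrist_torque"],s["qpos"])
row((601.5,23.4,160),-.16)
C=cam("top"); im=r.grab_frame("top")[:,:,::-1]
cv2.imwrite("pics/base6.png",cv2.resize(im[172:272,215:335],(792,660),interpolation=cv2.INTER_CUBIC)[:600])
E
```

```text
clock: 15.28
eef_pos: [488.8, 367.1, 40.7]
tcp_rot: [-3.139, 0.0, 1.842]
contact_force: [0.3, -0.0, 0.2]
opening: 0.5
grasp_force: 0.0
clock: 15.78
eef_pos: [491.1, 369.7, 44.8]
tcp_rot: [3.138, -0.002, 1.844]
contact_force: [-0.0, -2.6, 7.3]
opening: 0.132
grasp_force: 107.9
clock: 16.45
eef_pos: [491.3, 370.2, 145.8]
tcp_rot: [3.136, -0.003, 1.844]
contact_force: [0.1, 0.6, -2.7]
opening: 0.134
grasp_force: 107.8
[ 0.08328477 -0.05097106 -0.00731674] [6.42909386e-01 4.24952978e-01 1.73449117e+00 1.01059544e-03
 9.75321156e-01 3.69469723e-01]
row [-1.819, 0.063, 0.018, 0.002, -0.001, 0.138] rows>=9
```

View pics/base6.png

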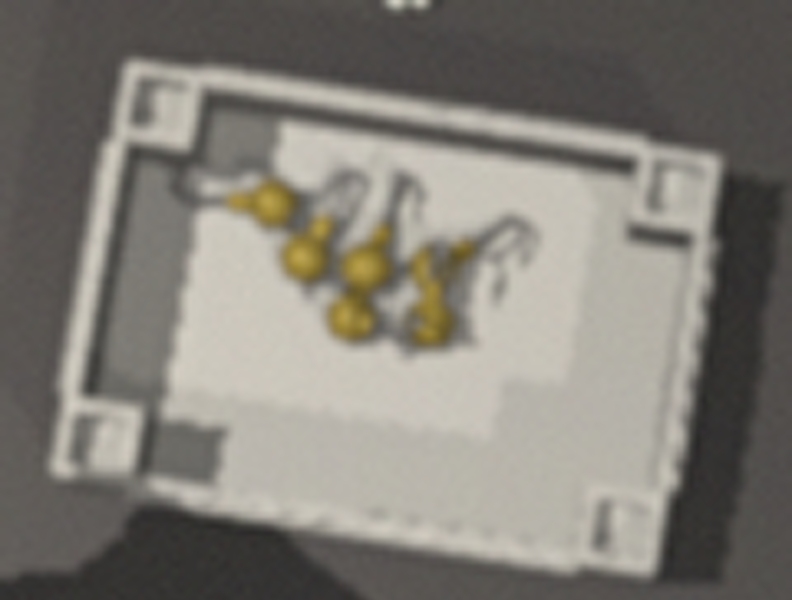

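The base rim corners are at (125,60), (722,155), (660,577) and (50,475). Six jigs are inside and all the sockets are free. Next I'll fit the base pose.

```bash
cat >> lib.py <<'E'
def fit(P,W):
    "2D rigid fit of rect corners W(n,2 world) to model P -> centre,yaw,residuals"
    P=np.array(P,float);W=np.array(W)[:,:2];a=P-P.mean(0);b=W-W.mean(0)
    y=np.arctan2((a[:,0]*b[:,1]-a[:,1]*b[:,0]).sum(),(a*b).sum());c,s=np.cos(y),np.sin(y)
    Rm=np.array([[c,-s],[s,c]]);t=W.mean(0)-Rm@P.mean(0);return t,y,(W-(P@Rm.T+t)).round(1).tolist()
CORN=[(70,100),(70,-100),(-70,-100),(-70,100)]
E
python3 - <<'E'
from lib import *
C=cam("top"); g=lambda l,z:px(C,(np.array(l)+.5)/6.6-.5+np.array([215,172]),z)
print(fit(CORN,g([(125,60),(722,155),(660,577),(50,475)],50)))
print(fit([(57,87),(57,-87),(-57,-87),(-57,87)],g([(162,110),(678,188),(620,525),(100,440)],47)))
E
```

```text
(array([601.96807872,  25.65290559]), np.float64(-0.16702479383009555), [[0.6, 0.8], [0.3, -0.4], [-1.0, -1.4], [0.1, 1.0]])
(array([602.4478605,  25.4258619]), np.float64(-0.16783375389441926), [[-1.5, -0.5], [0.0, -0.6], [0.8, 0.8], [0.6, 0.2]])
```

```bash

python3 -m inch '[[[-0.1,0.003,0,0,0,0],[-0.25,0.01,0,0,0,0.02],[-0.42,0.015,0,0,0,0.04],[-0.6,0.02,0,0,0,0.06],[-0.78,0.027,0,0,0,0.08],[-0.9,0.031,0,0,0,0.1],[-0.95,0.033,0,0,0,0.12],[-0.95,0.033,0,0,0,0.138]]]'
python3 - <<'E'
from lib import *
row((601.5,23.4,160),-.155)
E
```

```text
clock: 17.17
eef_pos: [547.3, 185.1, 140.8]
tcp_rot: [-3.14, -0.0, 1.404]
contact_force: [-0.4, 0.9, -2.9]
opening: 0.133
grasp_force: 107.8
row [-0.752, 0.401, -0.002, -0.0, -0.0, -0.004] rows>=5
```

```bash

python3 -m inch '[[[-0.15,0.08,0,0,0,0],[-0.33,0.18,0,0,0,0],[-0.51,0.28,0,0,0,0],[-0.66,0.36,0,0,0,0],[-0.741,0.403,0,0,0,0],[-0.741,0.403,0,0,0,0],[-0.741,0.403,0,0,0,0],[-0.741,0.403,0,0,0,0]]]'
python3 -m inch '[[[0,0,0.05,0,0,0],[0,0,0.1,0,0,0],[0,0,0.15,0,0,0],[0,0,0.15,0,0,0],[0,0,0.15,0,0,0]]]'
python3 - <<'E'
from lib import *
s=shot("top","t7",crop=(200,155,350,270),f=5.2);print(s["eef_pos"],s["tcp_rot"],s["qpos"])
row((602.2,25.5,130),-.1675)
shot("side","s7",crop=(200,120,350,270),f=4)
E
```

```text
clock: 17.83
eef_pos: [602.4, 29.1, 141.0]
tcp_rot: [-3.14, -0.002, 1.41]
contact_force: [0.1, 0.8, -3.3]
opening: 0.14
grasp_force: 107.9
clock: 18.25
eef_pos: [602.4, 29.3, 110.8]
tcp_rot: [-3.14, -0.001, 1.411]
contact_force: [0.1, -0.3, -3.0]
opening: 0.131
grasp_force: 107.8
[602.42005577  29.27564196 110.83821734] [-3.13990480e+00 -1.28278496e-03  1.41083893e+00] [0.04516255 0.45604203 1.7782174  0.0020282  0.90872541 0.20387092]
row [-0.019, -0.001, 0.003, -0.0, -0.0, 0.002] rows>=1
```

View pics/t7.png

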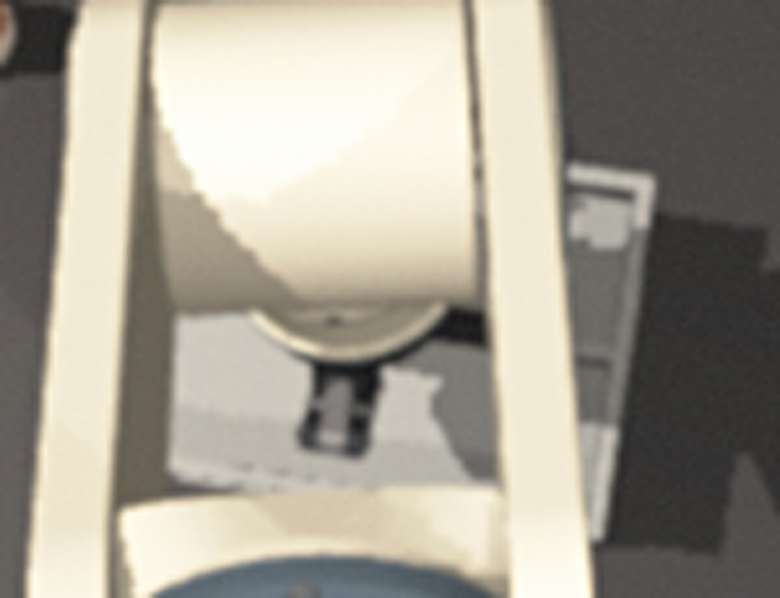

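The carried tray's right edge shows its front corner at (655,175) and its back corner near (603,545).

```bash
python3 - <<'E'
from lib import *
C=cam("top"); g=lambda l,z:px(C,(np.array(l)+.5)/5.2-.5+np.array([200,155]),z)
q=g([(655,176),(603,545)],109);print(q,np.linalg.norm(q[1]-q[0]))
d=q[0]-q[1];y=np.arctan2(d[1],d[0]);print(y)
m=q.mean(0)[:2]+100*np.array([-np.sin(y),np.cos(y)]);print("centre",m)
E
```

```text
[[658.55603664 -84.83106999 109.        ]
 [511.59889913 -62.19089192 109.        ]] 148.69088044112036
-0.152857967292248
centre [600.30380726  25.32301415]
```

```bash

python3 -m inch '[[[-0.009,0,0.04,0,0,0.002],[-0.009,0,0.065,0,0,0.002],[-0.009,0,0.065,0,0,0.002],[-0.009,0,0.065,0,0,0.002]]]'
python3 -m inch '[[[0,0,0.01,0,0,0],[0,0,0.015,0,0,0],[0,0,0.02,0,0,0],[0,0,0.02,0,0,0]]]'
python3 -c "
from lib import *
s=r.sense();print(s['contact_force'],s['wrist_torque'])"
```

```text
clock: 18.68
eef_pos: [602.7, 26.9, 98.6]
tcp_rot: [-3.141, -0.002, 1.404]
contact_force: [1.0, 0.0, -2.8]
opening: 0.134
grasp_force: 107.9
clock: 19.02
eef_pos: [603.0, 27.1, 95.0]
tcp_rot: [3.141, -0.002, 1.404]
contact_force: [0.2, -0.9, -3.5]
opening: 0.135
grasp_force: 107.9
[ 0.21568431 -0.8937092  -3.51132216] [-0.00255162 -0.05596357  0.00240164]
```

```bash

python3 -m inch '[[[0,0,0.01,0,0,0],[0,0,0.01,0,0,0]]]'
python3 -m inch '[[[0,0,0.01,0,0,0],[0,0,0.01,0,0,0]]]'
python3 -c "
from lib import *
s=r.sense();print(s['contact_force'],s['wrist_torque'])"
```

```text
clock: 19.18
eef_pos: [603.0, 27.1, 92.9]
tcp_rot: [3.141, -0.002, 1.404]
contact_force: [-1.6, -0.3, -2.4]
opening: 0.13
grasp_force: 107.9
clock: 19.35
eef_pos: [602.9, 27.1, 90.8]
tcp_rot: [3.141, -0.002, 1.404]
contact_force: [-0.0, -0.1, -3.3]
opening: 0.133
grasp_force: 107.9
[-0.04715061 -0.14644337 -3.26766306] [0.02846385 0.05106616 0.0197605 ]
```

```bash

python3 -m inch '[[[0,0,0.01,0,0,0],[0,0,0.01,0,0,0]]]'
python3 -m inch '[[[0,0,0.01,0,0,0],[0,0,0.01,0,0,0]]]'
python3 -m inch '[[[0,0,0.01,0,0,0],[0,0,0.01,0,0,0]]]'
python3 -c "
from lib import *
s=r.sense();print(s['contact_force'],s['wrist_torque'])"
```

```text
clock: 19.52
eef_pos: [602.9, 27.1, 88.8]
tcp_rot: [3.141, -0.002, 1.404]
contact_force: [0.6, -1.2, -3.0]
opening: 0.129
grasp_force: 107.9
clock: 19.68
eef_pos: [602.9, 27.1, 86.8]
tcp_rot: [3.141, -0.002, 1.404]
contact_force: [0.2, -0.3, -3.2]
opening: 0.136
grasp_force: 107.9
clock: 19.85
eef_pos: [603.2, 27.1, 84.9]
tcp_rot: [3.141, -0.002, 1.404]
contact_force: [-0.4, 0.4, -2.1]
opening: 0.137
grasp_force: 107.9
[-0.421995    0.41748564 -2.09659281] [-0.02073166  0.01505123  0.01337266]
```

```bash

python3 -m inch '[[[0,0,0.008,0,0,0],[0,0,0.008,0,0,0]]]'
python3 -m inch '[[[0,0,0,0,0,0],[0,0,0,0,0,0],[0,0,0,0,0,0],[0,0,0,0,0,0],[0,0,0,0,0,0]]]' -0.3
python3 -m inch '[[[0,0,-0.1,0,0,0],[0,0,-0.3,0,0,0],[0,0,-0.5,0,0,0],[0,0,-0.5,0,0,0],[0,0,-0.5,0,0,0]]]'
python3 -m inch '[[[-0.2,-0.2,-0.1,0,0,0],[-0.4,-0.4,-0.1,0,0,0],[-0.6,-0.6,-0.1,0,0,0],[-0.8,-0.8,-0.1,0,0,0],[-0.9,-0.9,-0.1,0,0,0],[-1,-0.9,-0.1,0,0,0]]]'
python3 - <<'E'
from lib import *
s=r.sense();print(s["qpos"])
im=r.grab_frame("top");cv2.imwrite("pics/t8.png",cv2.resize(im[172:272,215:335,::-1],(720,600),interpolation=cv2.INTER_CUBIC));cv2.imwrite("pics/t8full.png",im[:,:,::-1])
si=r.grab_frame("side");cv2.imwrite("pics/s8.png",cv2.resize(si[170:260,225:325,::-1],(660,594),interpolation=cv2.INTER_CUBIC))
C=cam("top");w=(im.min(2)>215).astype(np.uint8);n,l,st,c=cv2.connectedComponentsWithStats(w)
for i in range(1,n):
    if 150<st[i,4]<600 and max(st[i,2:4])<30: print(st[i],px(C,[c[i]],26)[0].round(1))
E
```

```text
clock: 20.02
eef_pos: [603.2, 27.1, 84.8]
tcp_rot: [3.141, -0.002, 1.404]
contact_force: [-4.7, -0.8, 10.5]
opening: 0.136
grasp_force: 109.9
clock: 20.43
eef_pos: [603.1, 27.1, 83.4]
tcp_rot: [3.141, -0.002, 1.404]
contact_force: [-0.3, 0.5, 0.2]
opening: 0.35
grasp_force: 0.0
clock: 20.85
eef_pos: [604.8, 27.0, 186.2]
tcp_rot: [3.136, -0.003, 1.404]
contact_force: [-0.1, 0.3, -0.3]
opening: 0.355
grasp_force: 0.0
clock: 21.35
eef_pos: [404.1, -123.1, 201.5]
tcp_rot: [-3.139, -0.002, 1.405]
contact_force: [1.0, -0.6, 0.3]
opening: 0.35
grasp_force: 0.0
[-0.30086591  0.06903956  2.07319605  0.00235364  1.00201349 -0.13619628]
[254 281  19  19 247] [449.8  49.9  26. ]
[200 284  19  19 252] [443.  168.1  26. ]
[311 292  18  19 253] [425.4 -73.4  26. ]
[440 393  11  27 218] [ 202.  -335.5   26. ]
```

View pics/s8.png

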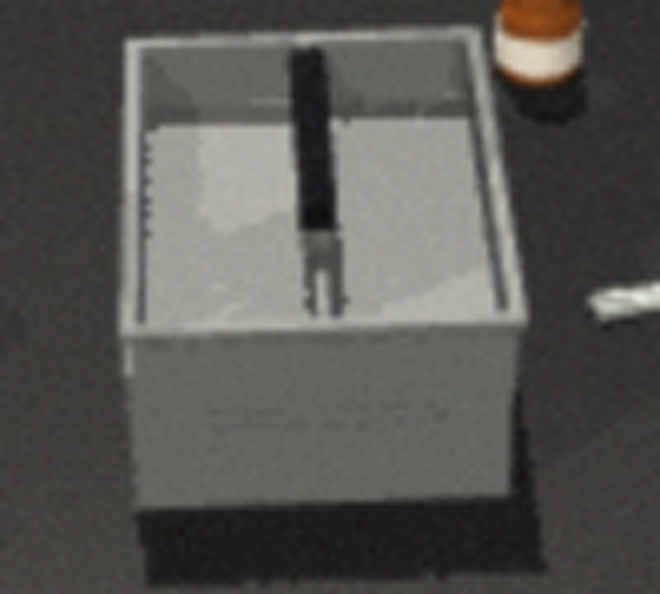

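The top tray sits flush on the base with a tight seam, and the handle is straight. Now for the spools, starting with the one at (425,-73).

```bash

python3 -m inch '[[[0,0,0,0,0,-0.25],[0,0,0,0,0,-0.25],[0,0,0,0,0,-0.25],[0,0,0,0,0,-0.25],[0,0,0,0,0,-0.25],[0,0,0,0,0,-0.25],[0,0,0,0,0,-0.25]]]' 0.35 40
python3 -m inch '[[[0,0,0,0,0,-0.25],[0,0,0,0,0,-0.25],[0,0,0,0,0,-0.25],[0,0,0,0,0,-0.25],[0,0,0,0,0,-0.25],[0,0,0,0,0,-0.25],[0,0,0,0,0,-0.25]]]'
cat > sp.py <<'E'
from lib import *
def spools():
    im=r.grab_frame("top");C=cam("top");w=(im.min(2)>205).astype(np.uint8);n,l,st,c=cv2.connectedComponentsWithStats(w)
    for i in range(1,n):
        if 100<st[i,4]<600 and max(st[i,2:4])<30: print(st[i],px(C,[c[i]],26)[0].round(1))
E
python3 - <<'E'
from sp import *
spools();row((426,-73,100),1.403,grasp=False);print(r.sense()["qpos"])
E
```

```text
clock: 22.03
eef_pos: [407.3, -122.9, 201.9]
tcp_rot: [3.141, -0.002, 2.197]
contact_force: [0.2, -0.6, -0.8]
opening: 0.673
grasp_force: 0.0
clock: 22.62
eef_pos: [407.3, -122.9, 201.9]
tcp_rot: [3.139, -0.001, 2.982]
contact_force: [-0.3, -0.3, 0.9]
opening: 0.677
grasp_force: 0.0
[254 281  19  19 259] [449.7  49.8  26. ]
[200 284  19  19 258] [443.1 168.1  26. ]
[311 292  18  18 192] [429.2 -71.3  26. ]
[  0 392  18  18 154] [211.4 598.   26. ]
[440 392  12  28 258] [ 202.8 -335.8   26. ]
row [-0.053, 0.26, 0.51, 0.001, -0.0, 0.002] rows>=3
[-0.29816516  0.07287768  2.06800629  0.00238217  1.00203742 -1.70902404]
```

```bash

python3 -m inch '[[[-0.053,0.26,0.51,0,0,0.002],[-0.053,0.26,0.51,0,0,0.002],[-0.053,0.26,0.51,0,0,0.002],[-0.053,0.26,0.51,0,0,0.002],[-0.053,0.26,0.51,0,0,0.002],[-0.053,0.26,0.51,0,0,0.002]]]'
python3 - <<'E'
from lib import *
s=shot("wrist","w9"); row((426,-73,5),1.403,grasp=False)
print(proj(cam("wrist",s),[(426,-73,26),(424,-147,26)]))
im=cv2.imread("pics/w9.png");w=(im.min(2)>190).astype(np.uint8);n,l,st,c=cv2.connectedComponentsWithStats(w)
for i in range(1,n):
    if st[i,4]>300: print(st[i],c[i],px(cam("wrist",s),[c[i]],26)[0].round(1))
E
```

```text
clock: 23.17
eef_pos: [427.0, -73.9, 101.5]
tcp_rot: [3.14, 0.0, 2.968]
contact_force: [0.7, -0.5, -0.1]
opening: 0.676
grasp_force: 0.0
row [0.009, 0.004, 0.485, 0.001, 0.001, -0.002] rows>=3
[[278.57437708 214.26219009]
 [185.23951148 227.4311051 ]]
[    0     0   528   115 34333] [187.90589229  41.19529316] [ 297.4 -110.8   26. ]
[ 254  182   50   55 1536] [282.04817708 208.25455729] [421.7 -69.5  26. ]
[ 414  186   51   54 1842] [439.07111835 214.61292074] [448.   49.7  26. ]
[   0  289   46  102 2637] [ 15.33522943 341.61774744] [ 503.8 -327.    26. ]
```

```bash

python3 -m inch '[[[0.016,0.004,0.15,0,0,0],[0.016,0.004,0.3,0,0,0],[0.016,0.004,0.42,0,0,0],[0.016,0.004,0.483,0,0,0],[0.016,0.004,0.483,0,0,0],[0.016,0.004,0.483,0,0,0]]]'
python3 -m inch '[[[0,0,0,0,0,0],[0,0,0,0,0,0],[0,0,0,0,0,0],[0,0,0,0,0,0],[0,0,0,0,0,0]]]' -1 40
python3 -m inch '[[[0,0,-0.05,0,0,0],[0,0,-0.2,0,0,0],[0,0,-0.4,0,0,0],[0,0,-0.6,0,0,0],[0,0,-0.65,0,0,0],[0,0,-0.65,0,0,0]]]'
python3 - <<'E'
from lib import *
row((628,-28,135),1.403,grasp=False)
E
```

```text
clock: 23.72
eef_pos: [424.4, -72.9, 5.3]
tcp_rot: [3.14, 0.001, 2.967]
contact_force: [0.2, -0.0, 0.4]
opening: 0.671
grasp_force: 0.0
clock: 24.13
eef_pos: [425.1, -72.7, 6.2]
tcp_rot: [3.14, 0.004, 2.968]
contact_force: [-1.3, -0.9, 9.1]
opening: 0.443
grasp_force: 39.0
clock: 24.63
eef_pos: [426.4, -73.0, 139.2]
tcp_rot: [3.14, 0.009, 2.968]
contact_force: [0.6, 0.0, -0.5]
opening: 0.442
grasp_force: 40.2
row [-0.954, 0.395, 0.031, 0.001, 0.003, -0.002] rows>=5
```

```bash

python3 -m inch '[[[-0.2,0.08,0,0,0,0],[-0.4,0.16,0,0,0,0],[-0.6,0.25,0,0,0,0],[-0.8,0.33,0,0,0,0],[-0.954,0.395,0,0,0,0],[-0.954,0.395,0,0,0,0],[-0.954,0.395,0,0,0,0]]]'
python3 - <<'E'
from sp import *
spools();row((628,-28,62),1.403,grasp=False)
E
```

```text
clock: 25.22
eef_pos: [626.2, -26.9, 133.9]
tcp_rot: [3.14, 0.0, 2.969]
contact_force: [-1.4, 0.6, 0.3]
opening: 0.44
grasp_force: 40.2
[319 238  17  15 175] [550.4 -92.6  26. ]
[200 284  19  19 259] [443.1 168.   26. ]
[349 292  14  19 186] [ 425.3 -151.8   26. ]
[  0 389  20  23 203] [211.7 598.1  26. ]
row [-0.019, -0.001, 0.359, 0.0, -0.0, -0.002] rows>=2
```

```bash

python3 -m inch '[[[-0.019,0,0.15,0,0,0],[-0.019,0,0.28,0,0,0],[-0.019,0,0.35,0,0,0],[-0.019,0,0.365,0,0,0],[-0.019,0,0.37,0,0,0]]]'
python3 -m inch '[[[0,0,0.003,0,0,0],[0,0,0.003,0,0,0]]]'
python3 -m inch '[[[0,0,0,0,0,0],[0,0,0,0,0,0],[0,0,0,0,0,0],[0,0,0,0,0,0]]]' 0.25
python3 -m inch '[[[0,0,-0.1,0,0,0],[0,0,-0.25,0,0,0],[0,0,-0.4,0,0,0],[0,0,-0.5,0,0,0],[0,0,-0.5,0,0,0]]]'
python3 - <<'E'
from sp import *
spools();row((426,-148,140),1.403,grasp=False)
s=shot("wrist","w10");print(proj(cam("wrist",s),[(628,-28,79)]))
E
```

```text
clock: 25.68
eef_pos: [626.7, -28.4, 60.0]
tcp_rot: [3.14, -0.003, 2.968]
contact_force: [-0.0, 1.0, 0.6]
opening: 0.444
grasp_force: 40.3
clock: 25.85
eef_pos: [628.9, -28.3, 60.9]
tcp_rot: [3.14, 0.001, 2.968]
contact_force: [0.5, -1.1, -0.4]
opening: 0.44
grasp_force: 40.3
clock: 26.18
eef_pos: [629.2, -28.1, 60.5]
tcp_rot: [3.14, 0.001, 2.968]
contact_force: [-0.7, -0.6, 0.2]
opening: 0.623
grasp_force: 0.0
clock: 26.6
eef_pos: [631.7, -28.3, 165.1]
tcp_rot: [3.139, 0.008, 2.968]
contact_force: [1.7, -0.6, 0.2]
opening: 0.625
grasp_force: 0.0
[288 204  19  12 133] [626.7 -25.4  26. ]
[316 239  23  18 237] [544.4 -94.4  26. ]
[427 242  11  27 133] [ 520.9 -320.    26. ]
[200 284  19  19 257] [443.1 168.2  26. ]
[351 293  12  18 137] [ 423.4 -154.8   26. ]
[  0 389  20  21 160] [211.9 597.8  26. ]
row [0.905, -0.766, 0.107, 0.001, 0.002, -0.002] rows>=6
[[277.40226626 208.71421527]]
```

```bash

python3 -m inch '[[[0.2,-0.17,0,0,0,0],[0.4,-0.34,0,0,0,0],[0.6,-0.5,0,0,0,0],[0.8,-0.67,0.1,0,0,0],[0.905,-0.766,0.2,0,0,0],[0.905,-0.766,0.3,0,0,0],[0.905,-0.766,0.3,0,0,0],[0.905,-0.766,0.3,0,0,0]]]' 0.5
cat >> sp.py <<'E'
def wsp(z=26,tgt=None):
    s=r.sense();im=r.grab_frame("wrist");C=cam("wrist",s);w=(im.min(2)>175).astype(np.uint8);n,l,st,c=cv2.connectedComponentsWithStats(w)
    for i in range(1,n):
        x,y,a,b,A=st[i]
        if A>500 and max(a,b)<110: print("wrist",st[i],px(C,[(x+a/2-.5,y+b/2-.5)],z)[0].round(1))
    return im
E
python3 - <<'E'
from sp import *
spools();wsp();row((425,-147,8),1.403,grasp=False)
E
```

```text
clock: 27.37
eef_pos: [420.4, -147.6, 97.2]
tcp_rot: [3.139, -0.006, 2.966]
contact_force: [-0.0, 0.5, 0.6]
opening: 0.75
grasp_force: 0.0
[289 196  18  20 267] [636.8 -27.   26. ]
[254 281  19  19 258] [449.6  49.8  26. ]
[200 284  19  19 257] [443.1 168.2  26. ]
[  0 392  18  18 174] [211.  598.4  26. ]
[ 26 393  23  11 119] [218.4 543.1  26. ]
wrist [ 512  181   48   50 1804] [448.5  47.7  26. ]
wrist [ 256  188   50   55 1950] [ 421.8 -145.2   26. ]
wrist [  16  289   79   64 2557] [ 482. -353.   26.]
row [-0.0, 0.003, 0.457, 0.001, 0.0, -0.002] rows>=3
```

```bash

python3 -m inch '[[[0.005,0.006,0.15,0,0,-0.002],[0.005,0.006,0.3,0,0,-0.002],[0.005,0.006,0.42,0,0,-0.002],[0.005,0.006,0.46,0,0,-0.002],[0.005,0.006,0.46,0,0,-0.002],[0.005,0.006,0.46,0,0,-0.002]]]'
python3 -m inch '[[[0,0,0,0,0,0],[0,0,0,0,0,0],[0,0,0,0,0,0],[0,0,0,0,0,0],[0,0,0,0,0,0],[0,0,0,0,0,0]]]' -1 40
python3 -m inch '[[[0,0,-0.05,0,0,0],[0,0,-0.2,0,0,0],[0,0,-0.4,0,0,0],[0,0,-0.6,0,0,0],[0,0,-0.65,0,0,0],[0,0,-0.65,0,0,0]]]'
python3 - <<'E'
from lib import *
row((560.5,-17,135),1.403,grasp=False)
E
```

```text
clock: 27.97
eef_pos: [424.7, -146.2, 8.2]
tcp_rot: [3.14, 0.001, 2.976]
contact_force: [0.8, 0.0, -0.1]
opening: 0.751
grasp_force: 0.0
clock: 28.47
eef_pos: [424.9, -146.6, 9.3]
tcp_rot: [3.14, 0.004, 2.974]
contact_force: [-0.8, 1.7, 9.7]
opening: 0.441
grasp_force: 39.0
clock: 28.97
eef_pos: [425.9, -147.5, 142.0]
tcp_rot: [3.141, 0.009, 2.975]
contact_force: [0.1, 0.5, -0.6]
opening: 0.442
grasp_force: 40.2
row [-0.555, 0.755, 0.04, 0.0, 0.003, 0.0] rows>=5
```

```bash

python3 -m inch '[[[-0.11,0.15,0,0,0,0],[-0.22,0.3,0,0,0,0],[-0.33,0.45,0,0,0,0],[-0.44,0.6,0,0,0,0],[-0.555,0.755,0.01,0,0,0],[-0.555,0.755,0.03,0,0,0],[-0.555,0.755,0.03,0,0,0]]]'
python3 - <<'E'
from sp import *
spools();row((560.5,-17,63),1.403,grasp=False)
E
```

```text
clock: 29.55
eef_pos: [558.0, -14.6, 130.4]
tcp_rot: [3.14, -0.001, 2.977]
contact_force: [-0.2, -0.7, -1.0]
opening: 0.438
grasp_force: 40.3
[200 284  19  19 259] [443.1 168.   26. ]
[314 291  14  14 135] [435.4 -76.4  26. ]
[  0 389  20  24 205] [211.7 598.4  26. ]
row [-0.02, -0.005, 0.338, 0.0, -0.001, 0.001] rows>=2
```

```bash

python3 -m inch '[[[-0.01,-0.005,0.15,0,0,0],[-0.01,-0.005,0.28,0,0,0],[-0.01,-0.005,0.33,0,0,0],[-0.01,-0.005,0.335,0,0,0],[-0.01,-0.005,0.34,0,0,0],[-0.01,-0.005,0.34,0,0,0]]]'
python3 -m inch '[[[0,0,0,0,0,0],[0,0,0,0,0,0],[0,0,0,0,0,0],[0,0,0,0,0,0]]]' 0.25
python3 -m inch '[[[0,0,-0.1,0,0,0],[0,0,-0.25,0,0,0],[0,0,-0.4,0,0,0],[0,0,-0.45,0,0,0],[0,0,-0.45,0,0,0]]]'
python3 - <<'E'
from sp import *
spools();row((449,50,100),1.403,grasp=False)
E
```

```text
clock: 30.1
eef_pos: [560.2, -17.7, 64.9]
tcp_rot: [3.14, 0.001, 2.974]
contact_force: [-1.1, -0.7, -0.7]
opening: 0.44
grasp_force: 42.4
clock: 30.43
eef_pos: [560.2, -17.3, 64.7]
tcp_rot: [3.14, 0.002, 2.975]
contact_force: [0.1, 0.7, 0.7]
opening: 0.628
grasp_force: 0.0
clock: 30.85
eef_pos: [561.8, -17.5, 157.1]
tcp_rot: [3.139, 0.006, 2.975]
contact_force: [0.9, -0.0, 0.1]
opening: 0.623
grasp_force: 0.0
[200 284  19  19 259] [443.1 168.   26. ]
[314 296  18  17 189] [421.7 -80.4  26. ]
[  0 389  20  23 203] [211.3 598.5  26. ]
row [0.607, 0.239, 0.274, 0.001, 0.001, 0.0] rows>=4
```

```bash

python3 -m inch '[[[0.15,0.06,0,0,0,0],[0.3,0.12,0,0,0,0],[0.45,0.18,0.05,0,0,0],[0.6,0.239,0.15,0,0,0],[0.607,0.239,0.274,0,0,0],[0.607,0.239,0.274,0,0,0],[0.607,0.239,0.274,0,0,0]]]' 0.5
python3 - <<'E'
from sp import *
spools();wsp();row((449,50,8),1.403,grasp=False)
E
```

```text
clock: 31.48
eef_pos: [446.7, 49.9, 97.9]
tcp_rot: [3.141, -0.003, 2.975]
contact_force: [0.4, 0.6, -0.1]
opening: 0.751
grasp_force: 0.0
[288 196  20  20 283] [636.9 -27.3  26. ]
[284 227  19  20 287] [566.4 -16.3  26. ]
[221 351  26  10 142] [312.9 118.5  26. ]
[208 373  16  19 191] [256.8 153.1  26. ]
[  0 392  18  18 174] [211.4 598.1  26. ]
[ 26 393  21  12 117] [218.5 544.7  26. ]
wrist [ 407  154   54   57 2162] [440.9 168.5  26. ]
wrist [ 255  187   50   55 1956] [446.4  51.6  26. ]
row [0.002, 0.0, 0.458, 0.001, 0.0, 0.0] rows>=3
```

```bash

python3 -m inch '[[[0.007,0.003,0.15,0,0,0],[0.007,0.003,0.3,0,0,0],[0.007,0.003,0.42,0,0,0],[0.007,0.003,0.46,0,0,0],[0.007,0.003,0.46,0,0,0],[0.007,0.003,0.46,0,0,0]]]'
python3 -m inch '[[[0,0,0,0,0,0],[0,0,0,0,0,0],[0,0,0,0,0,0],[0,0,0,0,0,0],[0,0,0,0,0,0],[0,0,0,0,0,0]]]' -1 40
python3 -m inch '[[[0,0,-0.05,0,0,0],[0,0,-0.2,0,0,0],[0,0,-0.4,0,0,0],[0,0,-0.6,0,0,0],[0,0,-0.65,0,0,0],[0,0,-0.65,0,0,0]]]'
python3 - <<'E'
from lib import *
row((645.5,70.5,135),1.403,grasp=False)
E
```

```text
clock: 32.08
eef_pos: [447.8, 50.8, 7.9]
tcp_rot: [3.14, 0.001, 2.974]
contact_force: [0.2, -0.5, -0.9]
opening: 0.751
grasp_force: 0.0
clock: 32.58
eef_pos: [448.2, 51.1, 8.9]
tcp_rot: [3.139, 0.003, 2.975]
contact_force: [-0.7, -1.7, 9.5]
opening: 0.445
grasp_force: 38.9
clock: 33.08
eef_pos: [449.3, 51.0, 141.5]
tcp_rot: [3.138, 0.008, 2.975]
contact_force: [1.2, -0.7, -0.2]
opening: 0.443
grasp_force: 40.2
row [-0.951, 0.259, 0.042, 0.001, 0.003, 0.0] rows>=5
```

```bash

python3 -m inch '[[[-0.2,0.055,0,0,0,0],[-0.4,0.11,0,0,0,0],[-0.6,0.165,0,0,0,0],[-0.8,0.22,0,0,0,0],[-0.951,0.259,0.01,0,0,0],[-0.951,0.259,0.03,0,0,0],[-0.951,0.259,0.03,0,0,0]]]'
python3 -m inch '[[[0,0,0,0,0,0],[0,0,0,0,0,0]]]'
python3 - <<'E'
from sp import *
spools();row((645.5,70.5,63),1.403,grasp=False)
E
```

```text
clock: 33.67
eef_pos: [642.9, 70.2, 129.2]
tcp_rot: [3.141, -0.002, 2.975]
contact_force: [-0.3, 0.2, -0.6]
opening: 0.443
grasp_force: 40.2
clock: 33.83
eef_pos: [641.2, 70.0, 130.7]
tcp_rot: [3.14, -0.002, 2.975]
contact_force: [-0.3, 0.2, 0.1]
opening: 0.439
grasp_force: 40.2
[  0 389  20  21 153] [212.  597.7  26. ]
row [-0.02, 0.005, 0.341, 0.0, -0.0, 0.0] rows>=2
```

```bash

python3 -m inch '[[[-0.015,0.004,0.15,0,0,0],[-0.015,0.004,0.28,0,0,0],[-0.015,0.004,0.33,0,0,0],[-0.015,0.004,0.335,0,0,0],[-0.015,0.004,0.34,0,0,0],[-0.015,0.004,0.34,0,0,0]]]'
python3 -m inch '[[[0,0,0,0,0,0],[0,0,0,0,0,0],[0,0,0,0,0,0],[0,0,0,0,0,0]]]' 0.25
python3 -m inch '[[[0,0,-0.1,0,0,0],[0,0,-0.25,0,0,0],[0,0,-0.4,0,0,0],[0,0,-0.45,0,0,0],[0,0,-0.45,0,0,0]]]'
python3 - <<'E'
from sp import *
row((442.5,168,100),1.403,grasp=False)
E
```

```text
clock: 34.38
eef_pos: [646.6, 70.7, 64.6]
tcp_rot: [3.139, 0.002, 2.975]
contact_force: [0.7, 0.7, -0.6]
opening: 0.441
grasp_force: 40.0
clock: 34.72
eef_pos: [646.4, 70.7, 64.1]
tcp_rot: [3.14, 0.001, 2.975]
contact_force: [-0.3, 0.1, 0.2]
opening: 0.626
grasp_force: 0.0
clock: 35.13
eef_pos: [648.1, 70.7, 157.0]
tcp_rot: [3.138, 0.006, 2.975]
contact_force: [-0.4, 0.2, 0.4]
opening: 0.626
grasp_force: 0.0
row [1.096, 0.308, 0.279, 0.001, 0.002, 0.0] rows>=6
```

```bash

python3 -m inch '[[[0.18,0.05,0,0,0,0],[0.36,0.1,0,0,0,0],[0.54,0.15,0,0,0,0],[0.72,0.21,0,0,0,0],[0.9,0.26,0,0,0,0],[1,0.308,0.14,0,0,0],[1,0.308,0.279,0,0,0],[1,0.308,0.279,0,0,0]]]' 0.5
python3 -m inch '[[[0.096,0,0,0,0,0],[0.096,0,0,0,0,0],[0.096,0,0,0,0,0]]]'
python3 - <<'E'
from sp import *
spools();wsp();row((442,168,8),1.403,grasp=False)
E
```

```text
clock: 35.8
eef_pos: [454.4, 163.9, 93.2]
tcp_rot: [-3.139, -0.006, 2.976]
contact_force: [-1.1, 0.0, -0.3]
opening: 0.751
grasp_force: 0.0
clock: 36.05
eef_pos: [440.2, 167.5, 97.8]
tcp_rot: [3.14, 0.0, 2.975]
contact_force: [-0.1, 0.9, 0.4]
opening: 0.752
grasp_force: 0.0
[242 187  19  20 277] [657.9  76.9  26. ]
[288 196  20  20 285] [636.8 -27.2  26. ]
[284 227  19  20 287] [566.4 -16.3  26. ]
[151 358  26  16 196] [291.  268.5  26. ]
[125 383  18  19 183] [236.  328.8  26. ]
[  0 389  20  21 178] [211.8 597.9  26. ]
[ 26 393  24  12 124] [218.6 543.4  26. ]
wrist [ 255  187   51   56 1995] [439.4 169.8  26. ]
row [-0.002, 0.001, 0.451, 0.001, 0.001, 0.0] rows>=3
```

```bash

python3 -m inch '[[[0.004,0.005,0.15,0,0,0],[0.004,0.005,0.3,0,0,0],[0.004,0.005,0.42,0,0,0],[0.004,0.005,0.453,0,0,0],[0.004,0.005,0.453,0,0,0],[0.004,0.005,0.453,0,0,0]]]'
python3 -m inch '[[[0,0,0,0,0,0],[0,0,0,0,0,0],[0,0,0,0,0,0],[0,0,0,0,0,0],[0,0,0,0,0,0],[0,0,0,0,0,0]]]' -1 40
python3 -m inch '[[[0,0,-0.05,0,0,0],[0,0,-0.2,0,0,0],[0,0,-0.4,0,0,0],[0,0,-0.6,0,0,0],[0,0,-0.65,0,0,0],[0,0,-0.65,0,0,0]]]'
python3 - <<'E'
from lib import *
row((577.5,82,135),1.403,grasp=False)
E
```

```text
clock: 36.65
eef_pos: [440.4, 169.0, 7.6]
tcp_rot: [3.14, 0.001, 2.974]
contact_force: [0.3, 0.1, 0.6]
opening: 0.749
grasp_force: 0.0
clock: 37.15
eef_pos: [440.8, 169.4, 8.6]
tcp_rot: [3.138, 0.003, 2.975]
contact_force: [-0.2, -1.4, 8.7]
opening: 0.44
grasp_force: 39.0
clock: 37.65
eef_pos: [441.9, 169.7, 141.4]
tcp_rot: [3.136, 0.008, 2.975]
contact_force: [-0.1, -0.6, -0.0]
opening: 0.444
grasp_force: 40.2
row [-0.741, -0.32, 0.036, 0.002, 0.002, 0.0] rows>=4
```

```bash

python3 -m inch '[[[-0.18,-0.08,0,0,0,0],[-0.36,-0.16,0,0,0,0],[-0.54,-0.24,0,0,0,0],[-0.741,-0.32,0.01,0,0,0],[-0.741,-0.32,0.03,0,0,0],[-0.741,-0.32,0.03,0,0,0],[-0.741,-0.32,0.03,0,0,0]]]'
python3 -m inch '[[[0,0,0,0,0,0],[0,0,0,0,0,0]]]'
python3 - <<'E'
from sp import *
row((577.5,82,63),1.403,grasp=False)
E
```

```text
clock: 38.23
eef_pos: [573.5, 80.8, 129.6]
tcp_rot: [3.141, -0.002, 2.974]
contact_force: [-0.4, 1.0, -0.4]
opening: 0.442
grasp_force: 40.2
clock: 38.4
eef_pos: [573.7, 81.7, 130.8]
tcp_rot: [3.14, -0.0, 2.976]
contact_force: [-0.1, -0.9, -0.0]
opening: 0.441
grasp_force: 40.2
row [-0.019, 0.004, 0.339, 0.001, -0.0, 0.001] rows>=2
```

```bash

python3 -m inch '[[[-0.012,0.002,0.15,0,0,0],[-0.012,0.002,0.28,0,0,0],[-0.012,0.002,0.33,0,0,0],[-0.012,0.002,0.335,0,0,0],[-0.012,0.002,0.34,0,0,0],[-0.012,0.002,0.34,0,0,0]]]'
python3 -m inch '[[[0,0,0,0,0,0],[0,0,0,0,0,0],[0,0,0,0,0,0],[0,0,0,0,0,0]]]' 0.25
python3 -m inch '[[[0,0,-0.1,0,0,0],[0,0,-0.25,0,0,0],[0,0,-0.4,0,0,0],[0,0,-0.45,0,0,0],[0,0,-0.45,0,0,0]]]'
python3 -m inch '[[[0.18,0.2,0,0,0,0],[0.36,0.4,0,0,0,0],[0.54,0.6,0,0,0,0],[0.72,0.8,0,0,0,0],[0.9,1,0,0,0,0],[0.9,1,0,0,0,0],[0.9,1,0,0,0,0],[0.9,1,0,0,0,0]]]'
python3 - <<'E'
from sp import *
spools()
a=r.grab_frame("top")[120:320,190:530];b=r.grab_frame("side")[160:395,215:345]
a=cv2.resize(a,(510,300));b=cv2.resize(b,(290,524))
o=np.zeros((600,800,3),np.uint8);o[:300,:510]=a;o[:524,510:]=b
t=cv2.resize(r.grab_frame("top")[175:265,222:332],(360,294));o[302:596,:360]=t
cv2.imwrite("pics/end.png",o[:,:,::-1])
E
```

```text
clock: 38.9
eef_pos: [578.0, 81.5, 64.0]
tcp_rot: [3.139, 0.002, 2.975]
contact_force: [0.1, -0.7, -1.5]
opening: 0.443
grasp_force: 40.0
clock: 39.23
eef_pos: [577.8, 81.2, 63.6]
tcp_rot: [3.14, 0.001, 2.975]
contact_force: [0.2, 0.2, 0.6]
opening: 0.63
grasp_force: 0.0
clock: 39.65
eef_pos: [579.4, 81.3, 156.2]
tcp_rot: [3.138, 0.006, 2.975]
contact_force: [-0.1, -0.4, -0.3]
opening: 0.624
grasp_force: 0.0
clock: 40.32
eef_pos: [430.3, 310.7, 151.9]
tcp_rot: [3.14, -0.001, 2.978]
contact_force: [-0.1, -0.4, 0.2]
opening: 0.623
grasp_force: 0.0
[242 187  19  20 276] [657.9  76.9  26. ]
[288 196  20  20 283] [637.  -27.2  26. ]
[236 218  20  20 287] [586.9  88.   26. ]
[284 227  19  20 287] [566.4 -16.3  26. ]
```

View pics/end.png

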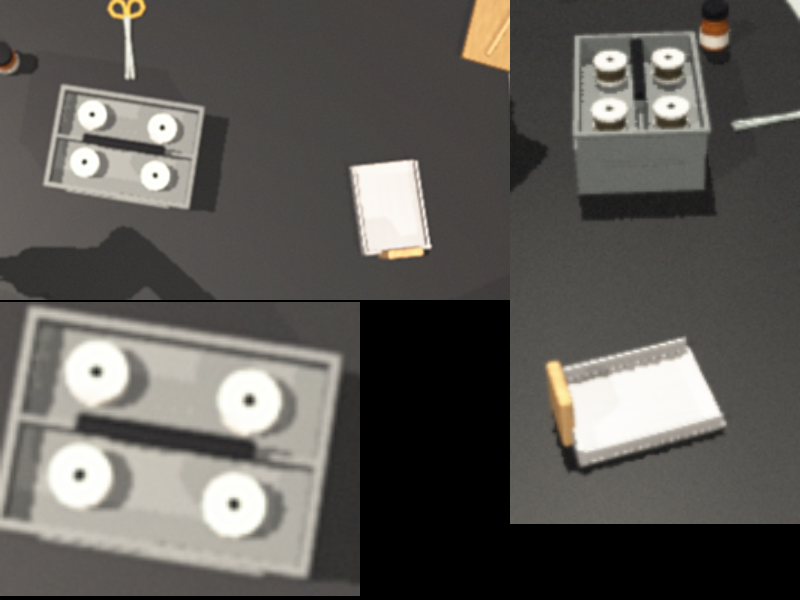

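All four spools stand on end in the channels, two in each. The tray is flush on the base, the empty scoop lies flat, and the jar and scissors are untouched. I'm handing it in.

```bash
python3 -c "
from rig import r
print(r.sign_off())"
```

```text
the job is handed in; nothing more can be done
None
```

The job is done and handed in at about 40 s: all six jig heads are in the base tray, the top tray is seated on it, all four spools stand on end in its channels, the empty scoop lies flat on the bench, and the scissors and jar were not touched.

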